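# Load a test cell in the cam-lock clamp and lock it by feel

## Task

Take the rectangular steel test cell out of the storage rack and set it down gently and upright on the base plate of the cam-lock clamp, between the two jaws, its long sides to the jaws and centred along them. Then turn the clamp's bar knob clockwise, slowly, until you feel the lock pin drop into its hidden notch, and leave it locked there with the cell clamped. Do not disturb the other things in the rack or on the bench.

Things in the scene. Friction and masses are not known exactly. Their poses are not given: they have to be found in the camera images.
- cell: rectangular test cell: plain stainless block 32 (x) x 62 (y) x 40 mm high, about 0.4 kg, two flush brass plugs on top; origin at the centre of its underside, z up. Stands upright in any one of the rack's three bays, its y along the rack's y. The clamp takes it with its 62 mm length along the jaws, its 32 mm width between them, either end first.
- rack: white plastic rack fixed to the bench, origin at the centre of its underside: floor 66 (x) x 236 (y) x 8 mm thick; four cross walls 46 (x) x 8 (y) mm, up to 60 mm above the bench, centred at y = -114, -38, 38, 114 mm. The three bays, 68 mm long in y, are open on both long sides (x). The cell has 3 mm at each end, so here it is taken across its 32 mm width.
- clamp: cam-lock cell clamp fixed to the bench; origin: centre of the underside of its base plate, 120 (x) x 224 (y) x 12 mm thick. Along its y: fixed jaw from -105 to -80 mm, moving jaw with its pad face at -39 mm when open (gap 40.7 mm), its back at -14 mm, then a grey cam housing 108 x 108 mm centred at +50 mm, top 56 mm above the bench. The knob stands on the housing.
- nest (a point): centre of the underside of a clamped cell: on the base plate's upper face, 12 mm above the bench, midway along the jaws, 16 mm from the fixed jaw. The middle of the open gap lies 4 mm from it in +y. Axes as clamp; a loaded cell's y lies along this point's x (either way).
- jaw_top (a point): middle of the upper edge of the fixed jaw's inner face, 60 mm above the bench. Both jaws are 48 mm long (clamp x) and this high, 8 mm higher than a loaded cell, whose ends stand out 7 mm past the jaws: held by its ends it can be lowered in and let go. Turning the knob drives the moving jaw this way (-y); its spring pad pushes the cell against the fixed jaw with 9 to 17 N.
- cam_knob_grip (a point): middle of the knob's black bar grip, on the knob's vertical axis, 82 mm above the bench. The bar is 58 mm long (along this point's own x), 14 mm wide (y) and 24 mm high (70 to 94 mm above the bench), on a round hub 44 mm in diameter and a 28 mm neck. It turns with the knob; take it across the 14 mm.
- cam_knob (a joint): knob angle, rad, growing clockwise seen from above, range 0 to 4.4; at 0 the bar lies along the clamp's x. Starts at 0 to 0.55, jaws open. The jaw closes from about 0.65 and has pushed the cell home by about 2.25. The one notch lies between 2.3 and 3.5 rad, at a different angle each time, marked nowhere. Plain drag is about 0.1 N m.
- lock_pin (a joint): how far the spring lock pin has come down, m: 0.001 riding on the hidden ring, 0.004 seated in the notch. Over the last 0.13 rad before the notch the knob's resistance dips and it is drawn forward (by about 0.2 N m); past the notch it climbs steeply, to 0.4 N m and more. Let go within about 0.06 rad of it, the knob settles in by itself; turned past, it can be turned back.
- lock_pin_tail (a point): top of the lock pin's tail, a steel stud 7 mm in diameter in a brass bush on top of the cam housing, 34 mm from the knob's axis on the clamp's +x side; 5 mm above the housing's top, 2 mm when seated.
- round_cell: bystander in the rack: upright round steel cell, 44 mm in diameter, 46 mm high; origin at the centre of its underside. Leave it alone.
- spacer: bystander in the rack: low aluminium spacer block 32 x 50 x 20 mm high; origin at the centre of its underside. Leave it alone.
- bowl: bystander: white ceramic bowl with a few fittings, 76 mm in diameter, 28 mm high; origin at the centre of its underside. Leave it alone.
- wrench: bystander: steel wrench lying flat, 160 mm long along its x, 38 mm wide at the jaw, 8 mm thick; origin at its middle. Leave it alone.
- tube_column: obstacle fixed to the bench: round steel flange 90 mm in diameter, 25 mm high, with a thin vertical stack of tube fittings and a small valve, 80 mm across, 240 mm high; origin at the centre of its underside.
There are look-alikes about, which are no part of the job. Leave any orange look-alike of the cell alone.

How it is judged:
At the end, for the whole second after the job is handed in: The lock pin is seated in its notch (down by over 2 of its 3 mm) with the knob at rest, and the cell stands upright and still on the clamp's base plate, clamped against the fixed jaw (within 3 mm), lengthwise along the jaws (within 5 degrees) and midway along them (within 7 mm) (value of joint lock_pin above 0.003 m and x of cell in the frame of nest between -0.007 and 0.007 m and y of cell in the frame of nest between -0.003 and 0.003 m and z of cell in the frame of nest between -0.003 and 0.003 m and angle between cell's own z axis and vertical below 0.07 rad and angle between the y axis of cell and the x axis of nest, either way round below 0.09 rad and linear speed of cell below 0.02 m/s and velocity of joint cam_knob between -0.05 and 0.05 rad/s); the robot touches nothing.
It fails at once if the cell is dropped or slammed into the clamp (faster than 0.35 m/s between the jaws) instead of being set down gently (horizontal distance between cell and nest below 0.03 m and z of cell in the frame of nest below 0.04 m and linear speed of cell above 0.35 m/s).
It fails at once if the round cell or the spacer in the rack is disturbed (moved more than 15 mm) (distance of any of round_cell, spacer from where it was at the start of the episode above 0.015 m).
It fails at once if the bowl or the wrench is disturbed (moved more than 20 mm) (distance of any of bowl, wrench from where it was at the start of the episode above 0.02 m).
It also fails if it takes over 69 s, if anything falls off the work surface, if the arm or the gripper's body presses on something with over 40 N, if the wrist force passes 120 N, or if a joint passes its speed limit or range.

## Robot

A 7-joint arm with a two-finger parallel gripper is mounted at the origin on the work surface. World frame = base frame: x ahead of the robot, y to its left, z up, the work surface at z = 0. Lengths are in m, angles in rad, forces in N, time in s.
With the tool pointing down it reaches from about 0.425 to 0.925 m from the base axis. Payload 6.8 kg.
Tool frame: the origin (TCP) lies at the very end of the fingers, on their centre line; the grasp point (between the pads) lies 19 mm behind it; z points along the fingers, y is the direction in which the jaws open and shut (so a half turn about z gives the same grasp; the last joint's range is limited). The gripper opens to 88 mm and grips with 3 to 60 N. Pads are 20 mm wide; open, the fingers measure 115 mm over their backs; the gripper's body (75 mm by 178 mm) begins 61 mm behind the grasp point.
Start: joints at [-1.368, 0.477, 0.022, 1.555, -0.011, 1.109, -0.083], TCP at [0.206, 0.643, 0.223] pointing down, gripper open.
Joint ranges: [-2.96, 2.96], [-0.34, 2.1], [-1.41, 1.46], [0.24, 2.44], [-1.37, 4.51], [0.17, 1.92], [-2.96, 2.96]. Speed limits (rad/s): [2.39, 2.39, 3.14, 3.14, 3.14, 3.14, 3.14].

## Interface

Orientations are given as a unit quaternion [x, y, z, w].
In Python, from plant import arm gives the robot as it stands. The module is installed in compiled form; this text tells all that it offers.
- The arm moves only by the tool move_arm, never from a script. Its argument "moves" is a list of rows, each a list of 3 entries, a list of its own where there are three numbers: the opening, from 0 (shut) to 1 (fully open), then the shift along the world's x, y, z in mm, then the turn, a rotation vector about the world's x, y, z in rad. In form: [[claw, [dx, dy, dz], [wx, wy, wz]], ...]. A call has 1 to 20 rows; each row shifts and turns the pose as measured when the row begins; what a row does not reach is not made up. A row lasts 1/12 s, in which the tool goes at most 41.7 mm and 7.16 degrees, less where a joint would pass 70% of its speed; a pose out of reach is approached as far as the arm can. A call with a gripper value outside its range is refused whole. The fingers move at their own pace and stop on an object; "force" is the grip in N (left out, the last holds). Time passes only in rows, so rows that do not move let the fingers close. It gives the time, the measured TCP pose, the force and the opening at its end, in the units of the state.
- arm.read_state(): the state, without advancing time (a new reading comes with each control period).
- arm.read_camera(name): name is "scene" or "top"; returns a dict with "frame" (420x560x3 uint8, red, green, blue), "K" (3x3 intrinsics, pixels), "k1" (the pictures are not rectified: a ray, as slopes to the right and down, at radius r is drawn at 1 + k1 r^2 times it, then the intrinsics apply), "extrinsics" (4x4, takes a point from world to camera coordinates). Camera axes: x right, y down, z forward; pixel columns grow to the right and rows downward; lengths in m; the calibration is good to about 2 mm. A picture is of the moment at which its call begins. There is no depth.
- arm.job_done(): hands the job in, once; it reports no verdict.
The state is a dict: "t": time; "joints": joint angles; "qvel": joint speeds; "joint_efforts": joint torques, N m; "tool_pos": TCP position; "tool_rot": TCP orientation; "wrist_force": force on the tool from outside, world axes, zero at the start; "torque": the same for the moment, N m; "grip_width": finger opening in m.
Only numpy, scipy, OpenCV 4.12 (cv2) and the standard library are available. Lean on these libraries where they do the work, as an engineer would, in place of code of your own. Each camera call takes 0.05 s, during which the arm holds its last target.

## Working session

There is one attempt and no reset: what is moved stays moved. The work goes in short steps, Python scripts to look and compute and a tool call to move; the robot and the scene stay as the last step left them, time stands still between calls to the robot, and variables do not carry over. Pictures are saved under pics/ and viewed, and the job is handed in when it is done.

Besides the shell and the picture viewer there is one more tool, called after "Request:" as a command line: name --argument value ..., lists and objects as JSON in quotes. move_arm: Moves the arm, as the interface text tells. Its arguments: {"type":"object","properties":{"moves":{"type":"array"},"force":{"type":"number"}},"required":["moves"]}

```bash
mkdir -p pics; python3 - <<'E'
from plant import arm
import cv2
s=arm.read_state();print(s)
for n in("scene","top"):
    c=arm.read_camera(n);cv2.imwrite(f"pics/{n}0.png",cv2.cvtColor(c["frame"],cv2.COLOR_RGB2BGR));print(n,c["K"],c["k1"],c["extrinsics"])
E
```

```text
{'t': 0.0, 'joints': array([-1.36810343,  0.4777874 ,  0.02235449,  1.55644944, -0.01152299,
        1.10926324, -0.08311024]), 'qvel': array([ 0.00029463,  0.00133018, -0.00162453,  0.00064425,  0.00039082,
       -0.00017485,  0.00019762]), 'joint_efforts': array([ 6.23971027e-04, -5.82863653e+01,  1.53496541e+00, -2.72605312e+01,
       -5.42757777e-02,  1.71107263e-02,  1.70694402e-04]), 'tool_pos': array([0.20625886, 0.64209024, 0.22169136]), 'tool_rot': array([ 1.54777645e-01,  9.87948930e-01, -8.86098911e-04, -7.91568859e-05]), 'wrist_force': array([ 0.44912817,  0.11310236, -1.09994923]), 'torque': array([0.03415134, 0.04887923, 0.05471515]), 'grip_width': 0.087652920180782}
scene [[529.57542538   0.         292.99617978]
 [  0.         529.57542538 208.87318399]
 [  0.           0.           1.        ]] -0.08744971319683686 [[-0.56520003  0.82493781  0.0051517   0.29615767]
 [ 0.43749076  0.30502621 -0.8459083  -0.18792263]
 [-0.69939314 -0.47585358 -0.53330349  1.70851969]
 [ 0.          0.          0.          1.        ]]
top [[386.99667312   0.         282.65618659]
 [  0.         386.99667312 208.97279869]
 [  0.           0.           1.        ]] -0.09349832850666372 [[ 0.00883863 -0.99990388  0.01068223  0.04495823]
 [-0.99059301 -0.01021416 -0.1364594   0.55408456]
 [ 0.13655539 -0.00937563 -0.99058807  1.07427411]
 [ 0.          0.          0.          1.        ]]
```

View pics/scene0.png

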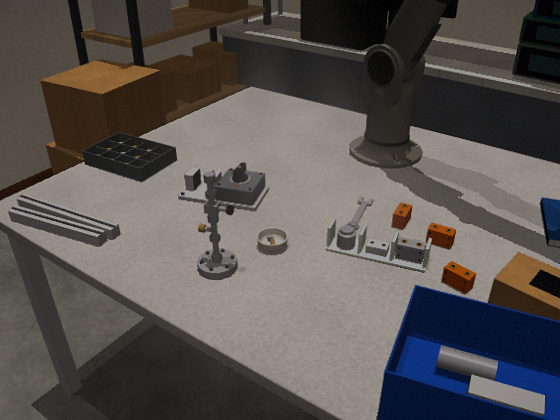

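View pics/top0.png

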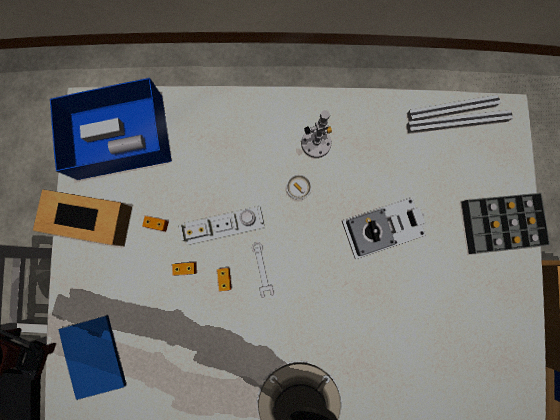

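```bash
python3 - <<'E'
import cv2
t=cv2.imread("pics/top0.png")
s=cv2.imread("pics/scene0.png")
def cr(im,x,y,w,h,f,n): cv2.imwrite(n,cv2.resize(im[y:y+h,x:x+w],None,fx=f,fy=f,interpolation=cv2.INTER_CUBIC))
cr(t,170,195,100,60,8,"pics/rack_t.png")
cr(t,335,185,100,75,8,"pics/clamp_t.png")
cr(s,315,185,130,95,6,"pics/rack_s.png")
cr(s,170,150,110,80,7,"pics/clamp_s.png")
E
```

```text
(no output)
```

View pics/rack_t.png

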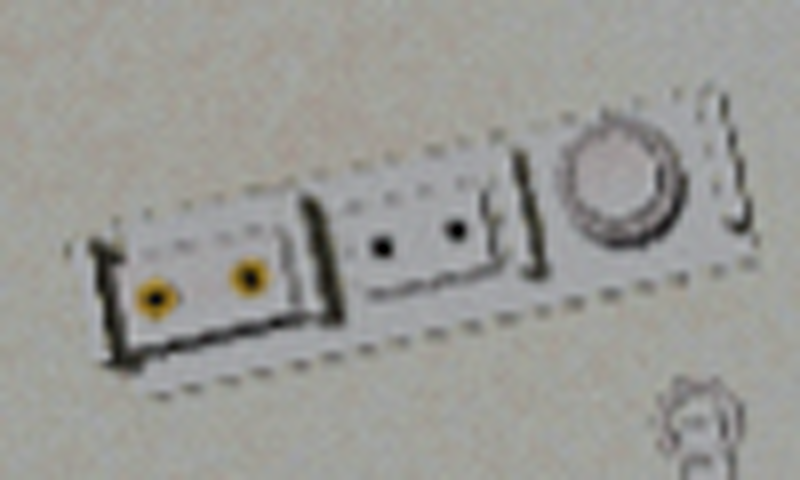

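View pics/clamp_t.png

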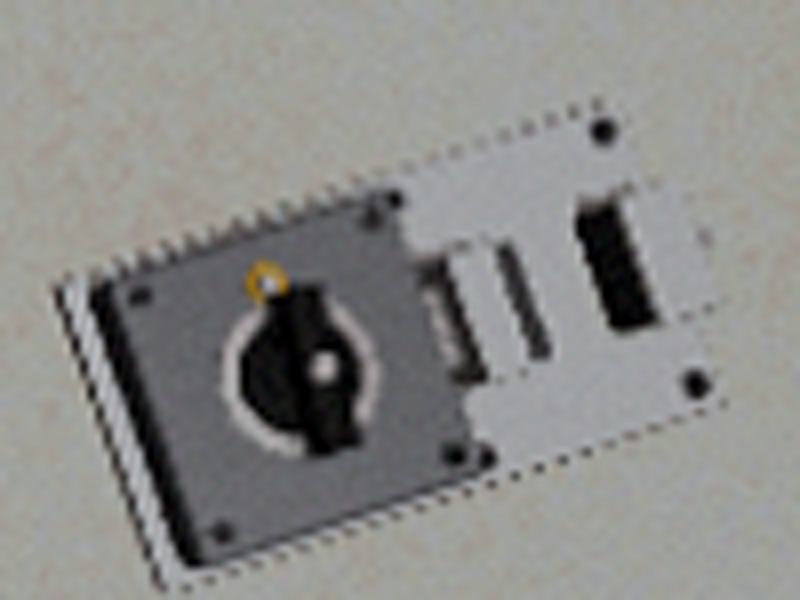

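View pics/rack_s.png

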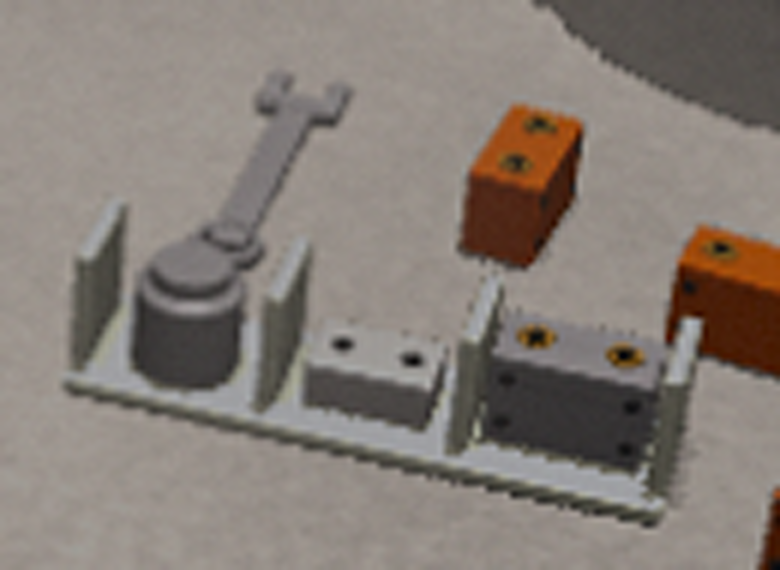

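View pics/clamp_s.png

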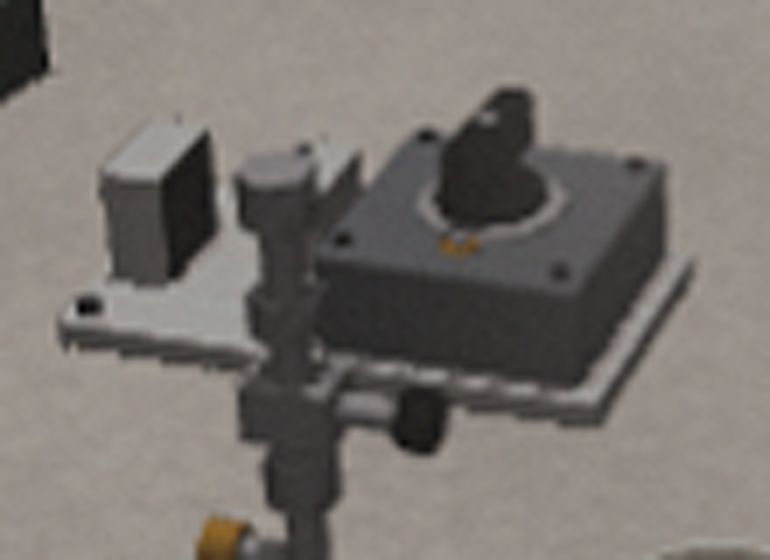

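```bash
cat > h.py <<'E'
import numpy as np,cv2
from scipy.optimize import least_squares
def fr(p,f,ox,oy): return [(p[0]+.5)/f-.5+ox,(p[1]+.5)/f-.5+oy]
CT=dict(K=[[386.99667312,0,282.65618659],[0,386.99667312,208.97279869],[0,0,1]],k1=-0.09349832850666372,E=[[0.00883863,-0.99990388,0.01068223,0.04495823],[-0.99059301,-0.01021416,-0.1364594,0.55408456],[0.13655539,-0.00937563,-0.99058807,1.07427411]])
CS=dict(K=[[529.57542538,0,292.99617978],[0,529.57542538,208.87318399],[0,0,1]],k1=-0.08744971319683686,E=[[-0.56520003,0.82493781,0.0051517,0.29615767],[0.43749076,0.30502621,-0.8459083,-0.18792263],[-0.69939314,-0.47585358,-0.53330349,1.70851969]])
for c in(CT,CS):
    c["K"]=np.array(c["K"]);c["E"]=np.array(c["E"])
def proj(c,P):
    P=np.atleast_2d(P);E=c["E"]
    return cv2.projectPoints(P.astype(float),cv2.Rodrigues(E[:,:3])[0],E[:,3],c["K"],np.array([c["k1"],0,0,0]))[0].reshape(-1,2)
def atz(c,uv,z):
    n=cv2.undistortPoints(np.array([[uv]],float),c["K"],np.array([c["k1"],0,0,0.]))[0,0]
    R=c["E"][:,:3];d=R.T@np.array([n[0],n[1],1]);o=-R.T@c["E"][:,3]
    return o+d*(z-o[2])/d[2]
def pl(p,L):
    L=np.atleast_2d(L)/1000.;c,s=np.cos(p[2]),np.sin(p[2])
    return np.c_[p[0]+c*L[:,0]-s*L[:,1],p[1]+s*L[:,0]+c*L[:,1],L[:,2]]
def fit(obs,p0):
    def r(p): return np.concatenate([(proj(c,pl(p,L))[0]-uv) for c,uv,L in obs])
    s=least_squares(r,p0,loss='soft_l1'); return s.x,r(s.x).reshape(-1,2)
E
python3 - <<'E'
from h import *
np.set_printoptions(precision=4,suppress=True)
T=lambda x,y:fr((x,y),8,335,185); S=lambda x,y:fr((x,y),7,170,150)
top=[(CT,T(160,592),(-60,112,0)),(CT,T(728,400),(-60,-112,12)),(CT,T(605,97),(60,-112,12)),(CT,T(267,283),(34,50,61)),(CT,T(205,565),(-54,104,56)),(CT,T(95,285),(54,104,56))]
sc=[(CS,S(575,297),(54,104,56)),(CS,S(667,162),(-54,104,56)),(CS,S(320,258),(54,-4,56)),(CS,S(692,262),(-60,112,12)),(CS,S(62,322),(60,-112,12)),(CS,S(460,240),(34,50,61))]
for o in(top,sc,top+sc):
    p,r=fit(o,[.45,-.25,.2]);print(p);print(r.T)
c=pl(p,[[0,-64,52],[0,50,82],[34,50,61],[0,-60,12],[0,-80,60]]);print(c, np.hypot(c[:,0],c[:,1]))
t=lambda x,y:fr((x,y),8,170,195); s=lambda x,y:fr((x,y),6,315,185)
print("plugs",[atz(CT,t(*q),48) if 0 else atz(CT,t(*q),.048) for q in((155,298),(250,278))],[atz(CS,s(*q),.048) for q in((537,337),(625,355))])
print("rack floor top", [atz(CT,t(*q),.008) for q in((150,398),(755,262))])
print("rack scene far ends walls",[atz(CS,s(*q),.06) for q in((120,205),(303,242),(492,280),(695,325))],"near",[atz(CS,s(*q),.06) for q in((82,255),(270,297),(470,345),(670,380))])
E
```

```text
[ 0.5058 -0.2479  0.335 ]
[[-0.3196 -0.361   0.7122 -0.3289 -0.1322  0.6078]
 [ 0.5131 -0.3529 -0.3369  0.0591  0.7478 -0.5791]]
[ 0.5083 -0.2425  0.3217]
[[ 0.4442  0.5558 -1.654   0.7183 -0.9728  0.096 ]
 [ 0.0622  0.3169 -0.2194 -0.7343  0.1549 -0.036 ]]
[ 0.506  -0.2462  0.3333]
[[-0.9527 -0.9315  0.2073 -0.921  -0.7912  0.0153  0.2533 -0.0931 -1.909
   0.0557 -1.3194 -0.2069]
 [ 0.4044 -0.3371 -0.3475 -0.0384  0.6372 -0.7115 -0.9164 -0.6068 -0.9356
  -1.7018 -0.3306 -0.8706]]
[[ 0.5269 -0.3067  0.052 ]
 [ 0.4896 -0.1989  0.082 ]
 [ 0.5218 -0.1878  0.061 ]
 [ 0.5256 -0.3029  0.012 ]
 [ 0.5322 -0.3218  0.06  ]] [0.6097 0.5285 0.5545 0.6066 0.6219]
plugs [array([0.4842, 0.3153, 0.048 ]), array([0.4917, 0.2817, 0.048 ])] [array([0.4905, 0.2844, 0.048 ]), array([0.4822, 0.3169, 0.048 ])]
rack floor top [array([0.4505, 0.325 , 0.008 ]), array([0.5029, 0.1044, 0.008 ])]
rack scene far ends walls [array([0.5185, 0.1158, 0.06  ]), array([0.5004, 0.1879, 0.06  ]), array([0.482 , 0.2601, 0.06  ]), array([0.4655, 0.3365, 0.06  ])] near [array([0.5573, 0.1217, 0.06  ]), array([0.5408, 0.1952, 0.06  ]), array([0.5258, 0.2716, 0.06  ]), array([0.5039, 0.3422, 0.06  ])]
```

```bash
cat > ov.py <<'E'
from h import *
def box(x0,x1,y0,y1,z0,z1):
    c=[(x,y,z) for z in(z0,z1) for x,y in((x0,y0),(x1,y0),(x1,y1),(x0,y1))]
    return [(c[a],c[b]) for a,b in((0,1),(1,2),(2,3),(3,0),(4,5),(5,6),(6,7),(7,4),(0,4),(1,5),(2,6),(3,7))]
def draw(c,im,off,size,f,items,out):
    o=cv2.resize(im[off[1]:off[1]+size[1],off[0]:off[0]+size[0]],None,fx=f,fy=f,interpolation=cv2.INTER_CUBIC)
    for p,segs,col in items:
        for a,b in segs:
            q=proj(c,pl(p,[a,b])); q=((q-np.array(off)+.5)*f-.5).round().astype(int)
            cv2.line(o,tuple(map(int,q[0])),tuple(map(int,q[1])),col,1,cv2.LINE_AA)
    cv2.imwrite(out,o)
CL=box(-60,60,-112,112,0,12)+box(-54,54,-4,104,12,56)+box(-24,24,-105,-80,12,60)+box(-24,24,-39,-14,12,60)
RK=box(-33,33,-118,118,0,8)+sum([box(-23,23,y-4,y+4,8,60) for y in(-114,-38,38,114)],[])
CE=box(-16,16,-31,31,0,40)
CE8=box(-16,16,-31,31,8,48)
E
python3 - <<'E'
from ov import *
t=cv2.imread("pics/top0.png");s=cv2.imread("pics/scene0.png")
yaw=np.arctan2(-(0.1158-.3365),0)*0+0.236
rk=[0.5113,0.229,yaw]
ce=[0.4875,0.2995,yaw]
G=(0,255,0);R=(0,0,255)
draw(CT,t,(170,195),(100,60),8,[(rk,RK,G),(ce,CE8,R)],"pics/o1.png")
draw(CS,s,(315,185),(130,95),6,[(rk,RK,G),(ce,CE8,R)],"pics/o2.png")
cl=[.507,-.2455,.330]
draw(CT,t,(335,185),(100,75),8,[(cl,CL,G)],"pics/o3.png")
draw(CS,s,(170,150),(110,80),7,[(cl,CL,G)],"pics/o4.png")
for a,b in(("12","r"),("34","c")):
    A=[cv2.resize(cv2.imread(f"pics/o{k}.png"),(600,440)) for k in a]
E
```

```text
(no output)
```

View pics/o1.png

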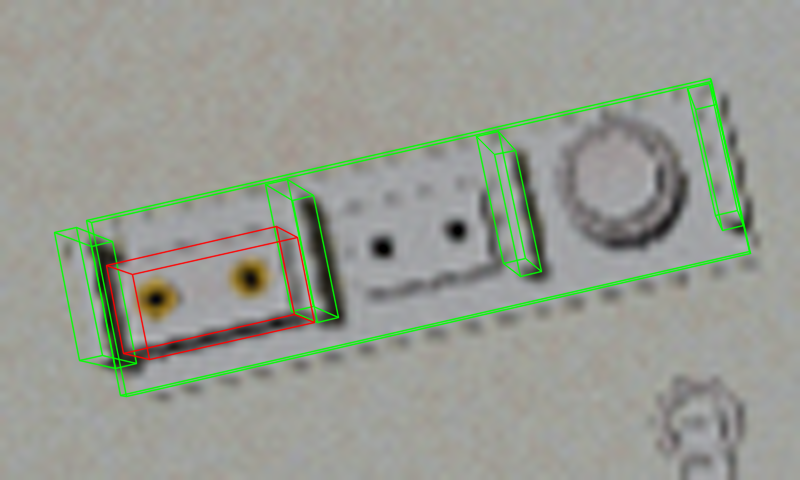

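View pics/o2.png

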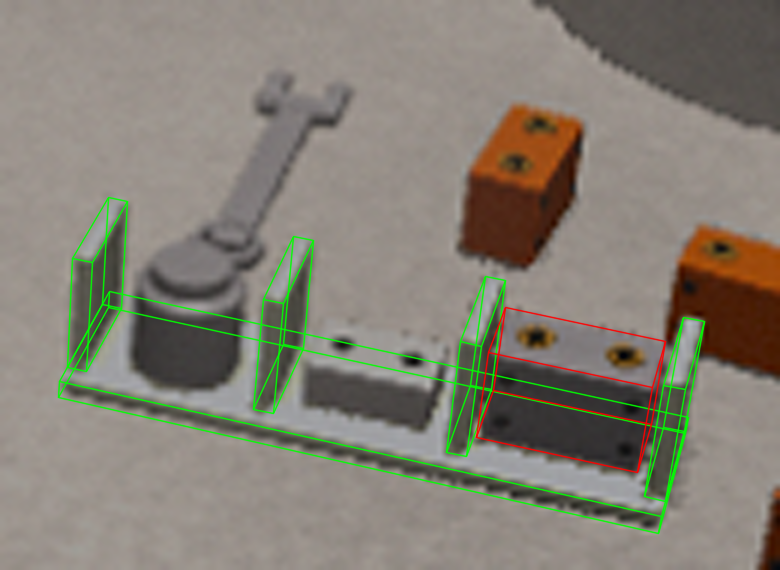

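View pics/o3.png

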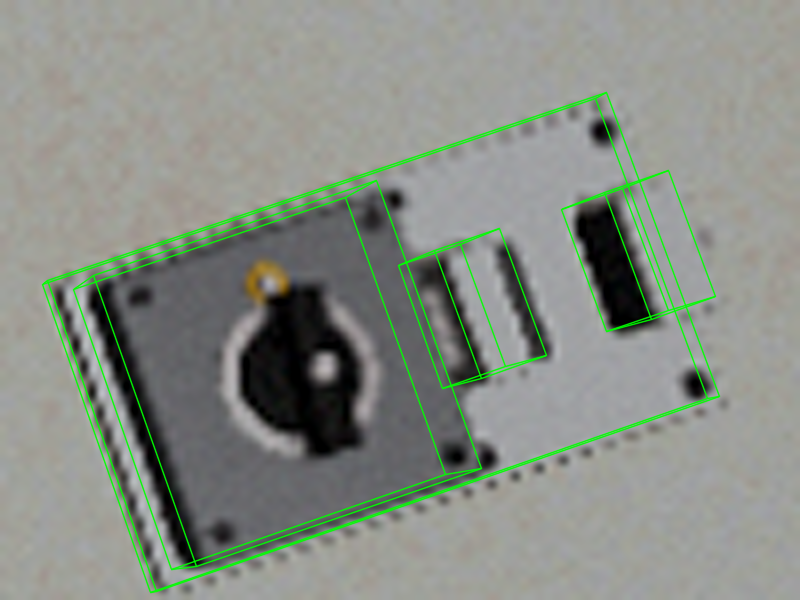

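View pics/o4.png

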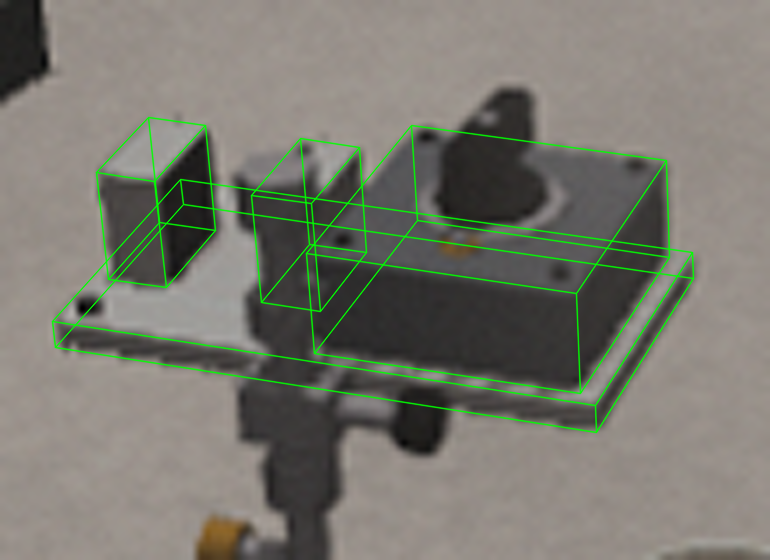

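Cell candidates in the top view: the grey block with two brass plugs in the left bay at (195,231), and orange blocks at (155,223), (183,268) and (223,278). The grey one in the rack fits: it is steel-coloured, has brass plugs, is 62 x 32, and stands 40 mm high in the overlay. The enlarged crops confirm this. The pair at (222,225) with black dots is the low spacer. I'll approach the grey block from above.

Request:
move_arm --moves '[[0.7,[23,-28.5,-5],[0,0,-0.085]],[0.7,[23,-28.5,-5],[0,0,-0.085]],[0.7,[23,-28.5,-5],[0,0,-0.085]],[0.7,[23,-28.5,-5],[0,0,-0.085]],[0.7,[23,-28.5,-5],[0,0,-0.085]],[0.7,[23,-28.5,-5],[0,0,-0.085]],[0.7,[23,-28.5,-5],[0,0,-0.085]],[0.7,[23,-28.5,-5],[0,0,-0.085]],[0.7,[23,-28.5,-5],[0,0,-0.085]],[0.7,[23,-28.5,-5],[0,0,-0.085]],[0.7,[23,-28.5,-5],[0,0,-0.085]],[0.7,[23,-28.5,-5],[0,0,-0.085]],[0.7,[0,0,0],[0,0,0]],[0.7,[0,0,0],[0,0,0]]]' --force 40

```text
t: 1.27
tool_pos: [0.4837, 0.2797, 0.1549]
tool_rot: [0.635, 0.772, -0.002, -0.002]
wrist_force: [-0.5, 0.7, 0.2]
grip_width: 0.0614
```

```bash
cat > st.py <<'E'
from plant import arm
import numpy as np
from scipy.spatial.transform import Rotation as R
np.set_printoptions(precision=4,suppress=True)
s=arm.read_state();M=R.from_quat(s["tool_rot"]).as_matrix()
print("t",round(s["t"],2),"pos",s["tool_pos"],"jawyaw deg",np.degrees(np.arctan2(M[1,1],M[0,1])),"z",M[:,2],"\nj",s["joints"],"F",s["wrist_force"],"T",s["torque"],"w",s["grip_width"])
E
python3 st.py
```

```text
t 1.27 pos [0.4837 0.2797 0.1549] jawyaw deg 11.129044461847595 z [-0.0046 -0.0005 -1.    ] 
j [-0.9159  0.379   0.3543  1.919  -0.1706  0.8765 -0.2803] F [-0.4592  0.6715  0.1532] T [-0.0399  0.0426 -0.0185] w 0.06144688299584776
```

Request:
move_arm --moves '[[0.7,[3.5,20,-30],[0,-0.0046,0.04]],[0.7,[0,0,0],[0,0,0]],[0.7,[0,0,0],[0,0,0]]]'

```text
t: 1.52
tool_pos: [0.4877, 0.2999, 0.124]
tool_rot: [0.619, 0.785, -0.0, 0.001]
wrist_force: [0.2, -0.7, 0.3]
grip_width: 0.0615
```

```bash
python3 st.py; python3 - <<'E'
from plant import arm
import cv2
for n in("scene","top"):
    c=arm.read_camera(n);cv2.imwrite(f"pics/{n}1.png",cv2.cvtColor(c["frame"],cv2.COLOR_RGB2BGR))
s=cv2.imread("pics/scene1.png");cv2.imwrite("pics/c1.png",cv2.resize(s[150:290,310:460],None,fx=5,fy=4.2,interpolation=cv2.INTER_CUBIC))
E
```

```text
t 1.52 pos [0.4877 0.2999 0.124 ] jawyaw deg 13.490170165337565 z [ 0.0005 -0.0011 -1.    ] 
j [-0.9167  0.4384  0.3285  1.9127 -0.1868  0.8202 -0.2536] F [ 0.1651 -0.7265  0.3113] T [-0.0852  0.0516  0.0598] w 0.06154819308625728
```

View pics/c1.png

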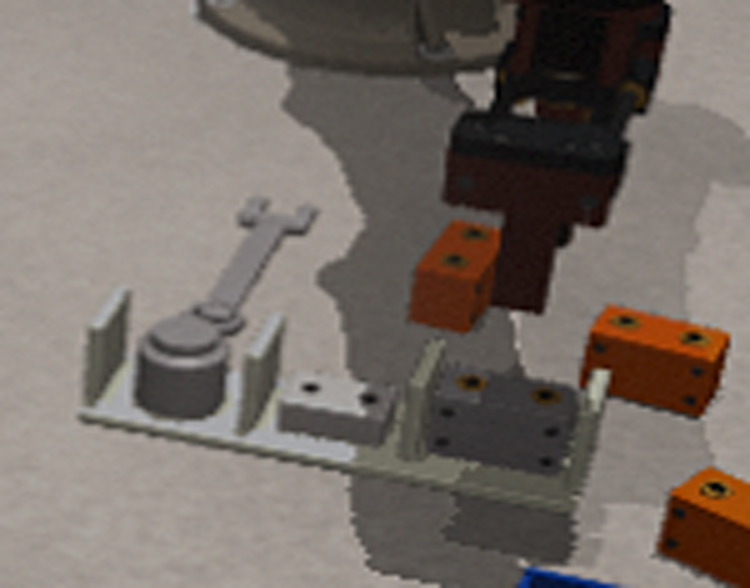

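The picture shows the gripper over the left-end bay, with the fingers at the long sides of the grey cell (crop 500,290). Lowering.

Request:
move_arm --moves '[[0.7,[0,0,-14],[0,0,0]],[0.7,[0,0,-14],[0,0,0]],[0.7,[0,0,-14],[0,0,0]],[0.7,[0,0,-14],[0,0,0]],[0.7,[0,0,-14],[0,0,0]],[0.7,[0,0,-10],[0,0,0]],[0.7,[0,0,-8],[0,0,0]],[0.7,[0,0,-5],[0,0,0]],[0.7,[0,0,0],[0,0,0]],[0.7,[0,0,0],[0,0,0]]]'

```text
t: 2.45
tool_pos: [0.4873, 0.306, 0.0357]
tool_rot: [0.616, 0.787, 0.006, 0.0]
wrist_force: [0.1, -0.1, 1.1]
grip_width: 0.0615
```

```bash
python3 st.py
```

```text
t 2.45 pos [0.4873 0.306  0.0357] jawyaw deg 13.890743200245254 z [ 0.0079  0.0097 -0.9999] 
j [-0.8755  0.567   0.2711  1.9595 -0.2501  0.6347 -0.2017] F [ 0.1242 -0.113   1.0802] T [-0.1031  0.0118  0.0115] w 0.06146373966719055
```

Request:
move_arm --moves '[[0.7,[0,-6.2,0],[-0.0097,0.0079,-0.006]],[0.7,[0,0,-9],[0,0,0]],[0.7,[0,0,-8],[0,0,0]],[0.7,[0,0,0],[0,0,0]]]'

```text
t: 2.78
tool_pos: [0.4888, 0.3, 0.0194]
tool_rot: [0.619, 0.785, 0.001, 0.001]
wrist_force: [0.3, -0.1, 0.1]
grip_width: 0.061
```

```bash
python3 st.py
```

```text
t 2.78 pos [0.4888 0.3    0.0194] jawyaw deg 13.498448163375482 z [ 0.0024  0.0013 -1.    ] 
j [-0.8626  0.5949  0.2655  1.9617 -0.2573  0.6144 -0.194 ] F [ 0.3257 -0.0865  0.1071] T [-0.0589  0.0496  0.0027] w 0.06097010379687382
```

Good. Closing.

Request:
move_arm --moves '[[0,[-1.5,0,0],[-0.0013,0.0024,0]],[0,[0,0,0],[0,0,0]],[0,[0,0,0],[0,0,0]],[0,[0,0,0],[0,0,0]],[0,[0,0,0],[0,0,0]],[0,[0,0,0],[0,0,0]],[0,[0,0,0],[0,0,0]],[0,[0,0,0],[0,0,0]]]' --force 40

```text
t: 3.45
tool_pos: [0.487, 0.2998, 0.0188]
tool_rot: [0.619, 0.785, -0.0, -0.0]
wrist_force: [0.7, 0.2, -1.7]
grip_width: 0.032
```

```bash
python3 st.py
```

```text
t 3.45 pos [0.487  0.2998 0.0188] jawyaw deg 13.492226741924863 z [-0.0006 -0.0006 -1.    ] 
j [-0.8641  0.5954  0.2656  1.9628 -0.2573  0.6164 -0.1955] F [ 0.6984  0.1651 -1.7143] T [-0.0512 -0.0331  0.0059] w 0.032003413762020864
```

Request:
move_arm --moves '[[0,[0,0,6],[0,0,0]],[0,[0,0,6],[0,0,0]],[0,[0,0,6],[0,0,0]],[0,[0,0,0],[0,0,0]]]'

```text
t: 3.78
tool_pos: [0.4857, 0.299, 0.0376]
tool_rot: [0.619, 0.785, -0.002, -0.001]
wrist_force: [0.6, 0.5, -3.5]
grip_width: 0.0317
```

```bash
python3 st.py
```

```text
t 3.78 pos [0.4857 0.299  0.0376] jawyaw deg 13.49567355487049 z [-0.0032 -0.0024 -1.    ] 
j [-0.8753  0.565   0.2794  1.9586 -0.245   0.6544 -0.2057] F [ 0.6093  0.5327 -3.5469] T [ 0.0129  0.0405 -0.0119] w 0.031730352234590344
```

Request:
move_arm --moves '[[0,[1.3,0.8,8],[0.0024,-0.0032,0]],[0,[0.5,0.5,14],[0,0,0]],[0,[0.5,0.5,16],[0,0,0]],[0,[0,0,20],[0,0,0]],[0,[0,0,20],[0,0,0]],[0,[0,0,16],[0,0,0]],[0,[0,0,0],[0,0,0]]]'

```text
t: 4.37
tool_pos: [0.4868, 0.2997, 0.138]
tool_rot: [0.619, 0.785, -0.0, -0.0]
wrist_force: [0.3, 0.4, -3.0]
grip_width: 0.0318
```

```bash
python3 st.py;python3 - <<'E'
from h import *
print("bowl",atz(CT,(298,187),.02),"wrench",atz(CT,(258,246),.008),atz(CT,(266,293),.008),"col base",atz(CT,(316,147),.025),"ptest",proj(CT,[.47,-.03,0]))
E
```

```text
t 4.37 pos [0.4868 0.2997 0.138 ] jawyaw deg 13.467513145791685 z [-0.0009 -0.0005 -1.    ] 
j [-0.9246  0.4189  0.3375  1.9042 -0.1806  0.8489 -0.2591] F [ 0.3125  0.4105 -3.0296] T [-0.0355 -0.004   0.0224] w 0.03181662215442444
bowl [0.62186699 0.00547591 0.02      ] wrench [0.44806733 0.12086951 0.008     ] [0.31321907 0.09574039 0.008     ] col base [ 0.74311449 -0.04772882  0.025     ] ptest [[309.51392778 239.12463788]]
```

Request:
move_arm --moves '[[0,[0,-12,0],[0,0,-0.06]],[0,[-0.5,-24,0],[0,0,-0.113]],[0,[-0.5,-24,0],[0,0,-0.113]],[0,[-0.5,-24,0],[0,0,-0.113]],[0,[-0.5,-24,0],[0,0,-0.113]],[0,[-0.5,-24,0],[0,0,-0.113]],[0,[-0.5,-24,0],[0,0,-0.113]],[0,[-0.5,-24,0],[0,0,-0.113]],[0,[-0.5,-24,0],[0,0,-0.113]],[0,[-0.5,-24,0],[0,0,-0.113]],[0,[-0.5,-24,0],[0,0,-0.113]],[0,[-0.5,-24,0],[0,0,-0.113]],[0,[-0.5,-24,0],[0,0,-0.113]],[0,[0,-18,0],[0,0,-0.05]],[0,[0,0,0],[0,0,0]],[0,[0,0,0],[0,0,0]]]'

```text
t: 5.7
tool_pos: [0.4724, -0.0305, 0.1339]
tool_rot: [0.991, 0.134, 0.001, 0.001]
wrist_force: [-0.4, 1.0, -3.6]
grip_width: 0.0316
```

```bash
python3 st.py
```

```text
t 5.7 pos [ 0.4724 -0.0305  0.1339] jawyaw deg -74.5674932811647 z [ 0.003  -0.0022 -1.    ] 
j [-0.728   0.3389  0.7998  2.1515 -0.3443  0.7763 -1.0093] F [-0.393   0.9818 -3.6296] T [-0.0073  0.146   0.0439] w 0.03157175531594213
```

Request:
move_arm --moves '[[0,[7,0,0],[0.0022,0.003,0.062]],[0,[0,0,-14],[0,0,0]],[0,[0,0,-18],[0,0,0]],[0,[0,0,-18],[0,0,0]],[0,[0,0,-18],[0,0,0]],[0,[0,0,-14],[0,0,0]],[0,[0,0,-8],[0,0,0]],[0,[0,0,0],[0,0,0]],[0,[0,0,0],[0,0,0]]]'

```text
t: 6.45
tool_pos: [0.4803, -0.0219, 0.0385]
tool_rot: [0.984, 0.176, 0.0, -0.002]
wrist_force: [1.0, 0.2, -4.2]
grip_width: 0.0318
```

```bash
python3 st.py
```

```text
t 6.45 pos [ 0.4803 -0.0219  0.0385] jawyaw deg -69.73866537651058 z [ 0.0002  0.0044 -1.    ] 
j [-0.5615  0.5141  0.6023  2.1844 -0.5344  0.5885 -0.7818] F [ 0.9955  0.2099 -4.1522] T [-0.0681  0.1176  0.0027] w 0.03184044288057568
```

Request:
move_arm --moves '[[0,[0,0,-8],[-0.0044,0.0002,-0.022]],[0,[0,0,-8],[0,0,0]],[0,[0,0,-5],[0,0,0]],[0,[0,0,0],[0,0,0]]]'

```text
t: 6.78
tool_pos: [0.4823, -0.0205, 0.0175]
tool_rot: [0.986, 0.165, 0.002, 0.0]
wrist_force: [-1.0, 0.2, -3.6]
grip_width: 0.0315
```

```bash
python3 st.py
```

```text
t 6.78 pos [ 0.4823 -0.0205  0.0175] jawyaw deg -70.99803274071645 z [ 0.0043  0.0006 -1.    ] 
j [-0.5374  0.5533  0.5668  2.1891 -0.5789  0.5428 -0.7713] F [-1.0065  0.1769 -3.6373] T [-0.0214  0.1594 -0.0056] w 0.03150233666562699
```

Request:
move_arm --moves '[[0,[0,0,-3],[-0.0006,0.0043,0]],[0,[0,0,-3],[0,0,0]],[0,[0,0,-1.5],[0,0,0]],[0,[0,0,0],[0,0,0]]]'

```text
t: 7.12
tool_pos: [0.4831, -0.0207, 0.011]
tool_rot: [0.986, 0.165, 0.0, -0.001]
wrist_force: [0.9, -0.7, -3.6]
grip_width: 0.0316
```

```bash
python3 st.py
```

```text
t 7.12 pos [ 0.4831 -0.0207  0.011 ] jawyaw deg -71.04114677530823 z [ 0.0005  0.0019 -1.    ] 
j [-0.5246  0.567   0.5537  2.1857 -0.5899  0.5364 -0.7619] F [ 0.8718 -0.7457 -3.6383] T [-0.0304  0.1476  0.0039] w 0.03156725236057815
```

Request:
move_arm --moves '[[0,[0,0,-1],[-0.0019,0,0]],[0,[0,0,-1],[0,0,0]],[0,[0,0,0],[0,0,0]]]'

```text
t: 7.37
tool_pos: [0.4836, -0.021, 0.0111]
tool_rot: [0.986, 0.164, 0.001, -0.001]
wrist_force: [-0.8, 0.3, -3.4]
grip_width: 0.0318
```

```bash
python3 st.py
```

```text
t 7.37 pos [ 0.4836 -0.021   0.0111] jawyaw deg -71.11406392250767 z [ 0.0014  0.0027 -1.    ] 
j [-0.523   0.5668  0.5532  2.1852 -0.5909  0.5362 -0.7613] F [-0.7827  0.2773 -3.4181] T [-0.0789  0.1718 -0.0117] w 0.03176815986480636
```

Request:
move_arm --moves '[[0,[0,0,-2.5],[0,0,0]],[0,[0,0,-2.5],[0,0,0]],[0,[0,0,0],[0,0,0]]]'

```text
t: 7.62
tool_pos: [0.4848, -0.0209, 0.0111]
tool_rot: [0.987, 0.163, 0.002, -0.004]
wrist_force: [-0.0, 0.2, -3.1]
grip_width: 0.0317
```

```bash
python3 st.py
```

```text
t 7.62 pos [ 0.4848 -0.0209  0.0111] jawyaw deg -71.2015993561413 z [ 0.0035  0.0091 -1.    ] 
j [-0.5137  0.5658  0.5468  2.1836 -0.5971  0.5363 -0.754 ] F [-0.04    0.2268 -3.1429] T [-0.0751  0.1294 -0.0378] w 0.0317364572900893
```

Request:
move_arm --moves '[[0,[0,0,0],[-0.009,0.0035,0]],[0,[0,0,0],[0,0,0]],[0.6,[0,0,0],[0,0,0]],[0.6,[0,0,0],[0,0,0]],[0.6,[0,0,0],[0,0,0]],[0.6,[0,0,0],[0,0,0]]]'

```text
t: 8.12
tool_pos: [0.4863, -0.0209, 0.0109]
tool_rot: [0.987, 0.164, 0.001, 0.001]
wrist_force: [0.5, 0.1, -0.0]
grip_width: 0.0517
```

```bash
python3 st.py
```

```text
t 8.12 pos [ 0.4863 -0.0209  0.0109] jawyaw deg -71.17911939999165 z [ 0.0024 -0.0019 -1.    ] 
j [-0.5284  0.5711  0.5573  2.1801 -0.5884  0.537  -0.768 ] F [ 0.4592  0.1448 -0.0396] T [-0.0518  0.1232  0.0261] w 0.05174919614775645
```

Request:
move_arm --moves '[[0.6,[0,0,8],[0,0,0]],[0.8,[0,0,14],[0,0,0]],[0.95,[0,0,20],[0,0,0.11]],[0.95,[0,0,20],[0,0,0.115]],[0.95,[0,0,20],[0,0,0.115]],[0.95,[0,0,10],[0,0,0.115]],[0.95,[0,0,0],[0,0,0.115]],[0.95,[0,0,0],[0,0,0.115]],[0.95,[0,0,0],[0,0,0.115]],[0.95,[0,0,0],[0,0,0.115]],[0.95,[0,0,0],[0,0,0.115]],[0.95,[0,0,0],[0,0,0.115]],[0.95,[0,0,0],[0,0,0.115]],[0.95,[0,0,0],[0,0,0.115]],[0.95,[0,0,0],[0,0,0.09]],[0.95,[0,0,0],[0,0,0]],[0.95,[0,0,0],[0,0,0]]]'

```text
t: 9.53
tool_pos: [0.4861, -0.0251, 0.1157]
tool_rot: [0.599, 0.801, 0.004, 0.006]
wrist_force: [0.1, -0.1, 0.4]
grip_width: 0.0835
```

```bash
python3 st.py; python3 - <<'E'
from plant import arm
from ov import *
ims={}
for n in("scene","top"):
    c=arm.read_camera(n);ims[n]=cv2.cvtColor(c["frame"],cv2.COLOR_RGB2BGR);cv2.imwrite(f"pics/{n}2.png",ims[n])
ce=[.485,-.021,np.radians(-71.15)]
def cr(c,n,f,w,h,o):
    q=proj(c,[.485,-.021,.02])[0].round().astype(int)
    off=(int(q[0]-w//2),int(q[1]-h//2));print(n,off)
    draw(c,ims[n],off,(w,h),f,[(ce,CE,(0,0,255))],o);draw(c,ims[n],off,(w,h),f,[],o.replace(".","r."))
cr(CT,"top",8,70,60,"pics/p1.png");cr(CS,"scene",8,70,60,"pics/p2.png")
a=[np.hstack([cv2.imread(f"pics/p{k}r.png"),cv2.imread(f"pics/p{k}.png")]) for k in(1,2)]
cv2.imwrite("pics/p.png",cv2.resize(np.vstack(a),(700,600)))
E
```

```text
t 9.53 pos [ 0.4861 -0.0251  0.1157] jawyaw deg 16.467152531233452 z [ 0.0147 -0.0001 -0.9999] 
j [-0.3681  0.3161  0.346   2.1256 -0.1615  0.7093  0.3708] F [ 0.1372 -0.1218  0.4092] T [-0.0638  0.0843  0.0295] w 0.08354473498836977
top (272, 204)
scene (260, 179)
```

View pics/p.png

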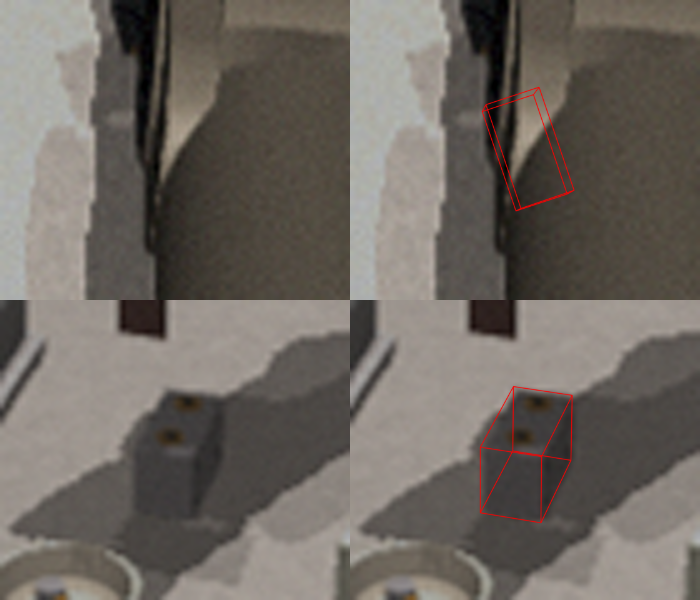

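View pics/scene2.png

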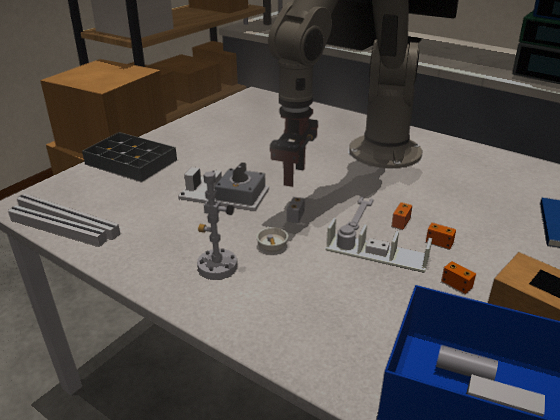

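Request:
move_arm --moves '[[0.95,[-1,4,0],[0,0.0147,0.042]],[0.95,[0,0,-12],[0,0,0]],[0.95,[0,0,-12],[0,0,0]],[0.95,[0,0,-12],[0,0,0]],[0.95,[0,0,-8],[0,0,0]],[0.95,[0,0,0],[0,0,0]],[0.95,[0,0,0],[0,0,0]]]'

```text
t: 10.22
tool_pos: [0.4859, -0.0207, 0.0709]
tool_rot: [0.586, 0.81, -0.0, 0.001]
wrist_force: [-0.1, -1.0, 0.1]
grip_width: 0.0835
```

```bash
python3 st.py
```

```text
t 10.22 pos [ 0.4859 -0.0207  0.0709] jawyaw deg 18.281453371586885 z [ 0.001  -0.0012 -1.    ] 
j [-0.341   0.4002  0.3089  2.1434 -0.202   0.6238  0.4285] F [-0.0977 -1.0026  0.07  ] T [-0.1087  0.025  -0.0284] w 0.08349111005016863
```

Request:
move_arm --moves '[[0.95,[-0.5,0,-12],[-0.0012,0.001,0.01]],[0.95,[0,0,-12],[0,0,0]],[0.95,[0,0,-12],[0,0,0]],[0.95,[0,0,-9],[0,0,0]],[0.95,[0,0,-6],[0,0,0]],[0.95,[0,0,0],[0,0,0]],[0.95,[0,0,0],[0,0,0]]]'

```text
t: 10.8
tool_pos: [0.4885, -0.0205, 0.0212]
tool_rot: [0.583, 0.812, 0.001, 0.003]
wrist_force: [0.2, -0.1, -0.3]
grip_width: 0.0837
```

```bash
python3 st.py
```

```text
t 10.8 pos [ 0.4885 -0.0205  0.0212] jawyaw deg 18.680312758910055 z [ 0.0058 -0.0022 -1.    ] 
j [-0.3002  0.4937  0.2618  2.1605 -0.2489  0.5093  0.4752] F [ 0.209  -0.1246 -0.3207] T [-0.0442  0.0864 -0.0171] w 0.08369511438431333
```

Request:
move_arm --moves '[[0.95,[-3.5,-0.4,-4],[-0.002,0.0058,0.003]],[0.95,[0,0,-4],[0,0,0]],[0.95,[0,0,-3],[0,0,0]],[0.95,[0,0,0],[0,0,0]]]'

```text
t: 11.13
tool_pos: [0.4858, -0.0209, 0.0108]
tool_rot: [0.582, 0.813, -0.001, 0.002]
wrist_force: [-0.7, 0.3, -0.1]
grip_width: 0.0835
```

```bash
python3 st.py
```

```text
t 11.13 pos [ 0.4858 -0.0209  0.0108] jawyaw deg 18.848724550960476 z [ 0.0021 -0.0041 -1.    ] 
j [-0.2932  0.5123  0.2526  2.1665 -0.255   0.4881  0.4831] F [-0.6504  0.3246 -0.0523] T [-0.0374  0.0676 -0.0141] w 0.08353687661960285
```

Request:
move_arm --moves '[[0,[0,0,0],[-0.004,0.002,0]],[0,[0,0,0],[0,0,0]],[0,[0,0,0],[0,0,0]],[0,[0,0,0],[0,0,0]],[0,[0,0,0],[0,0,0]],[0,[0,0,0],[0,0,0]]]' --force 40

```text
t: 11.63
tool_pos: [0.4856, -0.0209, 0.0108]
tool_rot: [0.582, 0.813, -0.004, 0.002]
wrist_force: [0.1, 0.2, -1.6]
grip_width: 0.0619
```

```bash
python3 st.py
```

```text
t 11.63 pos [ 0.4856 -0.0209  0.0108] jawyaw deg 18.84839976865964 z [-0.0003 -0.0086 -1.    ] 
j [-0.3006  0.5135  0.2581  2.1654 -0.2505  0.491   0.4765] F [ 0.1498  0.2231 -1.581 ] T [ 0.0095 -0.0251  0.0143] w 0.06188989955096539
```

Request:
move_arm --moves '[[0,[0,0,6],[0,0,0]],[0,[0,0,15],[0,0,0]],[0,[0,0,20],[0,0,0]],[0,[0,0,25],[0,0,0]],[0,[0,0,25],[0,0,0]],[0,[0,0,22],[0,0,0]],[0,[2,-10,12],[0,0,0]],[0,[4,-22,0],[0,0,0]],[0,[4,-24,0],[0,0,0]],[0,[4,-24,0],[0,0,0]],[0,[4,-24,0],[0,0,0]],[0,[4,-24,0],[0,0,0]],[0,[4,-24,0],[0,0,0]],[0,[4,-24,0],[0,0,0]],[0,[4,-24,0],[0,0,0]],[0,[4,-24,0],[0,0,0]],[0,[4,-20,0],[0,0,0]],[0,[0,-10,0],[0,0,0]],[0,[0,0,0],[0,0,0]],[0,[0,0,0],[0,0,0]]]'

```text
t: 13.3
tool_pos: [0.5163, -0.2833, 0.1437]
tool_rot: [0.58, 0.815, -0.006, -0.004]
wrist_force: [0.2, 0.4, -3.7]
grip_width: 0.0619
```

```bash
python3 st.py
```

```text
t 13.3 pos [ 0.5163 -0.2833  0.1437] jawyaw deg 19.110339082764924 z [-0.0144 -0.005  -0.9999] 
j [ 0.0694  0.453   0.421   1.8556 -0.2181  0.8906  0.9261] F [ 0.2154  0.3913 -3.7223] T [-0.0287  0.0062 -0.0146] w 0.0619103876083288
```

Request:
move_arm --moves '[[0,[10,-19,-8],[-0.0036,-0.0144,-0.004]],[0,[0,0,-12],[0,0,0]],[0,[0,0,0],[0,0,0]],[0,[0,0,0],[0,0,0]]]'

```text
t: 13.63
tool_pos: [0.5264, -0.296, 0.1227]
tool_rot: [0.579, 0.815, -0.002, 0.001]
wrist_force: [0.6, 0.3, -3.4]
grip_width: 0.062
```

```bash
python3 st.py; cat > snap.py <<'E'
import sys
from plant import arm
from ov import *
k=sys.argv[1]
ims={}
for n in("scene","top"):
    c=arm.read_camera(n);ims[n]=cv2.cvtColor(c["frame"],cv2.COLOR_RGB2BGR);cv2.imwrite(f"pics/{n}{k}.png",ims[n])
s=arm.read_state();p=s["tool_pos"]
cl=[.507,-.2455,.330];G=(0,255,0)
it=[(cl,CL,G)]
if len(sys.argv)>2:
    zb=p[2]*1000-10.8
    it.append(([p[0],p[1],np.radians(float(sys.argv[2])-90)],box(-16,16,-31,31,zb,zb+40),(0,0,255)))
for c,n,off,sz,f in((CT,"top",(335,185),(100,75),8),(CS,"scene",(170,120),(110,110),7)):
    draw(c,ims[n],off,sz,f,[],f"pics/{n}{k}a.png");draw(c,ims[n],off,sz,f,it,f"pics/{n}{k}b.png")
E
python3 snap.py 3 18.85
```

```text
t 13.63 pos [ 0.5264 -0.296   0.1227] jawyaw deg 19.176019262088076 z [-0.0012 -0.004  -1.    ] 
j [ 0.1028  0.4965  0.4052  1.8431 -0.2469  0.8512  0.9626] F [ 0.5607  0.2861 -3.4008] T [-0.1069  0.012   0.0308] w 0.06195869059522378
```

View pics/top3b.png

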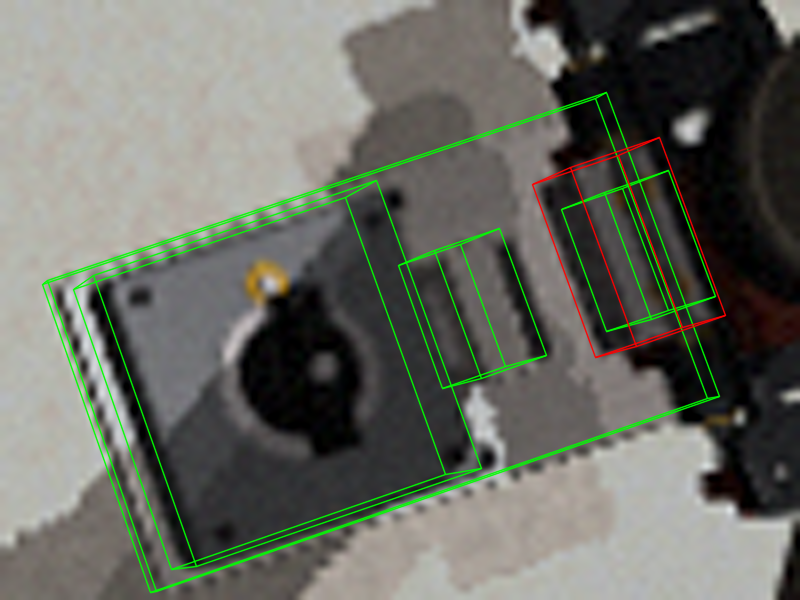

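View pics/scene3b.png

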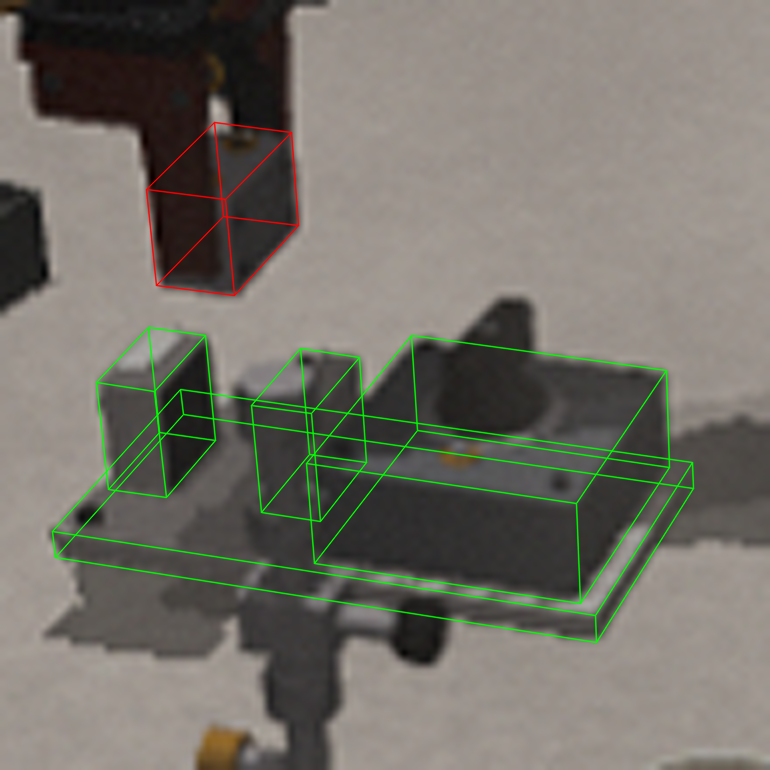

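View pics/scene3a.png

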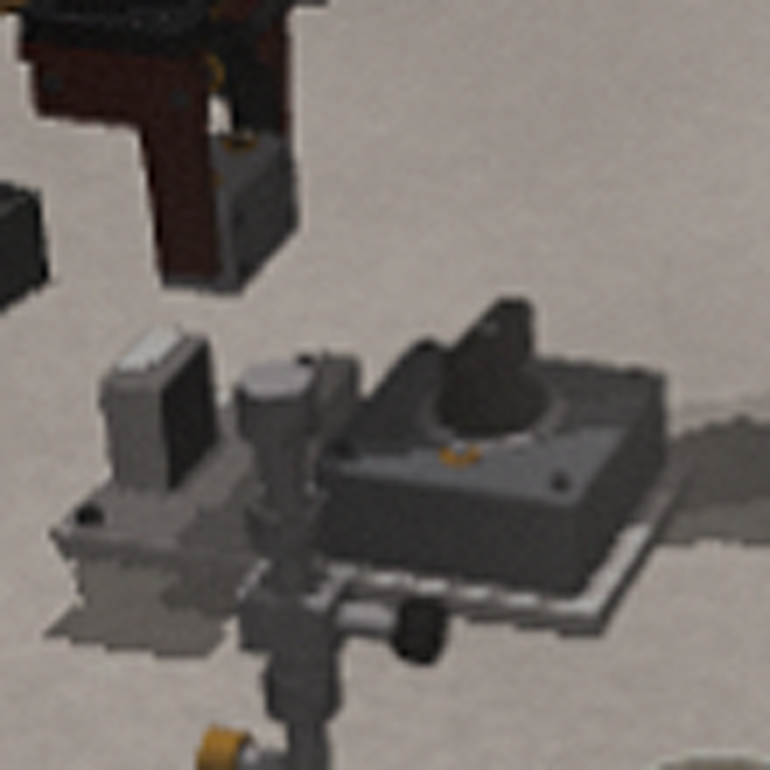

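Both overlays, of the held cell and of the clamp, are offset from the picture by the same ~1 px. So the clamp estimate agrees with the robot frame. Moving over the gap and down to just above the jaws.

Request:
move_arm --moves '[[0,[0,-6.3,-6],[-0.0046,-0.0012,-0.005]],[0,[0,0,-12],[0,0,0]],[0,[0,0,-12],[0,0,0]],[0,[0,0,-8],[0,0,0]],[0,[0,0,0],[0,0,0]],[0,[0,0,0],[0,0,0]]]'

```text
t: 14.23
tool_pos: [0.5267, -0.3, 0.0813]
tool_rot: [0.58, 0.814, -0.003, 0.002]
wrist_force: [0.5, -0.4, -3.4]
grip_width: 0.0621
```

```bash
python3 st.py
```

```text
t 14.23 pos [ 0.5267 -0.3     0.0813] jawyaw deg 19.061926381499806 z [ 0.0003 -0.0075 -1.    ] 
j [ 0.1265  0.554   0.3822  1.8642 -0.2755  0.7719  0.9878] F [ 0.4586 -0.4274 -3.4236] T [-0.0608  0.0482 -0.0259] w 0.062063437254672886
```

Request:
move_arm --moves '[[0,[-0.3,-2.4,0],[0,0,-0.003]],[0,[0,0,0],[0,0,0]]]'

```text
t: 14.4
tool_pos: [0.5261, -0.3025, 0.0808]
tool_rot: [0.582, 0.813, -0.003, 0.002]
wrist_force: [-0.0, -1.3, -3.5]
grip_width: 0.0618
```

```bash
python3 st.py; python3 snap.py 4 18.9
```

```text
t 14.4 pos [ 0.5261 -0.3025  0.0808] jawyaw deg 18.87527525923554 z [-0.0007 -0.0072 -1.    ] 
j [ 0.1303  0.5564  0.3831  1.8619 -0.2767  0.7733  0.9895] F [-0.0483 -1.2679 -3.5173] T [-0.0786  0.0854 -0.0021] w 0.061807551441969893
```

View pics/scene4a.png

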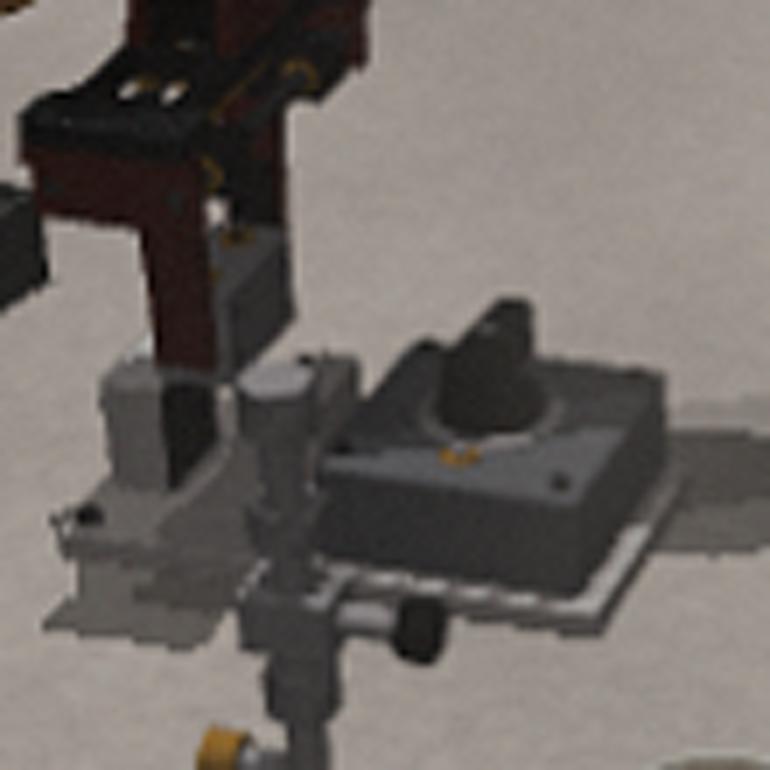

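View pics/top4b.png

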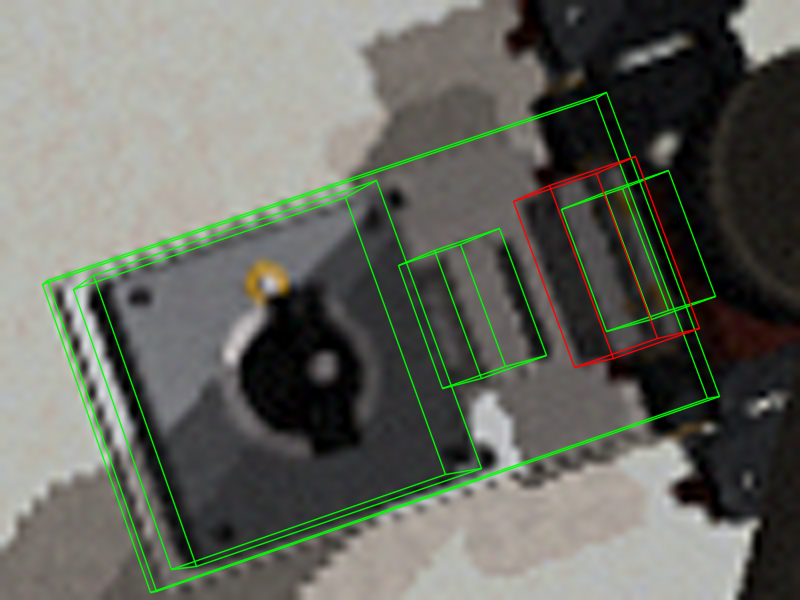

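Request:
move_arm --moves '[[0,[0,-0.2,-6],[0,0,0]],[0,[0,-0.4,-6],[0,0,0]],[0,[0,-0.4,-6],[0,0,0]],[0,[0,0,0],[0,0,0]]]'

```text
t: 14.83
tool_pos: [0.5273, -0.3034, 0.0625]
tool_rot: [0.581, 0.814, -0.002, 0.003]
wrist_force: [0.5, 1.1, -3.6]
grip_width: 0.0619
```

```bash
python3 st.py
```

```text
t 14.83 pos [ 0.5273 -0.3034  0.0625] jawyaw deg 18.912762465032912 z [ 0.0022 -0.0076 -1.    ] 
j [ 0.1421  0.5826  0.3694  1.8688 -0.2909  0.7377  1.0019] F [ 0.5357  1.0725 -3.5632] T [-0.0788  0.092  -0.0118] w 0.06191504703604774
```

Request:
move_arm --moves '[[0,[-0.9,0.8,-5],[0,0.002,0]],[0,[0,-0.2,-6],[0,0,0]],[0,[-0.2,-0.2,-6],[0,0,0]],[0,[0,0,0],[0,0,0]]]'

```text
t: 15.17
tool_pos: [0.5259, -0.3027, 0.0432]
tool_rot: [0.581, 0.814, -0.003, 0.002]
wrist_force: [-1.7, -0.1, -3.6]
grip_width: 0.0618
```

```bash
python3 st.py
```

```text
t 15.17 pos [ 0.5259 -0.3027  0.0432] jawyaw deg 18.91648131486634 z [-0.0006 -0.0073 -1.    ] 
j [ 0.1513  0.6096  0.3568  1.8778 -0.3029  0.7046  1.0113] F [-1.6533 -0.0678 -3.6431] T [-0.0125  0.0784  0.0101] w 0.061792038565094284
```

Request:
move_arm --moves '[[0,[0.3,0,-5],[0,0,0]],[0,[0,0,-6],[0,0,0]],[0,[-0.2,0,-5],[0,0,0]],[0,[0,0,0],[0,0,0]]]'

```text
t: 15.5
tool_pos: [0.5259, -0.3027, 0.0251]
tool_rot: [0.581, 0.814, -0.003, 0.002]
wrist_force: [-0.9, 0.4, -3.2]
grip_width: 0.0619
```

```bash
python3 st.py
```

```text
t 15.5 pos [ 0.5259 -0.3027  0.0251] jawyaw deg 18.924961737360107 z [-0.001  -0.0072 -1.    ] 
j [ 0.1614  0.6364  0.3434  1.8828 -0.3152  0.6731  1.0209] F [-0.8568  0.4024 -3.1759] T [-0.0142  0.0573  0.0042] w 0.06190749422115331
```

Request:
move_arm --moves '[[0,[0,0,-2],[0,0,0]],[0,[0,0,-1.5],[0,0,0]],[0,[0,0,0],[0,0,0]]]'

```text
t: 15.75
tool_pos: [0.5263, -0.303, 0.0234]
tool_rot: [0.581, 0.814, -0.003, 0.002]
wrist_force: [0.4, -0.5, -3.5]
grip_width: 0.062
```

```bash
python3 st.py
```

```text
t 15.75 pos [ 0.5263 -0.303   0.0234] jawyaw deg 18.903524482046162 z [-0.0002 -0.0064 -1.    ] 
j [ 0.1638  0.6394  0.3414  1.8822 -0.3175  0.6705  1.023 ] F [ 0.3804 -0.5229 -3.4992] T [-0.0513 -0.0379  0.0274] w 0.06201052716132251
```

Request:
move_arm --moves '[[0,[0,0,-2],[0,0,0]],[0,[0,0,-2],[0,0,0]],[0,[0,0,0],[0,0,0]]]'

```text
t: 16.0
tool_pos: [0.5269, -0.3034, 0.0236]
tool_rot: [0.582, 0.814, -0.002, 0.002]
wrist_force: [-0.2, -1.2, -4.0]
grip_width: 0.0618
```

```bash
python3 st.py
```

```text
t 16.0 pos [ 0.5269 -0.3034  0.0236] jawyaw deg 18.887396452855523 z [ 0.0017 -0.0052 -1.    ] 
j [ 0.1663  0.6393  0.3398  1.8811 -0.3192  0.6703  1.0251] F [-0.2083 -1.2138 -4.0051] T [-0.0549  0.0169 -0.0217] w 0.06181726030649503
```

Request:
move_arm --moves '[[0,[-0.5,0.5,-4],[-0.003,0.002,0]],[0,[0,0,-3],[0,0,0]],[0,[0,0,0],[0,0,0]]]'

```text
t: 16.25
tool_pos: [0.5276, -0.3043, 0.0236]
tool_rot: [0.582, 0.813, -0.002, 0.004]
wrist_force: [0.0, -0.5, -4.2]
grip_width: 0.0617
```

```bash
python3 st.py
```

```text
t 16.25 pos [ 0.5276 -0.3043  0.0236] jawyaw deg 18.811114459209758 z [ 0.0036 -0.0074 -1.    ] 
j [ 0.1658  0.6397  0.3407  1.8808 -0.3193  0.6678  1.0239] F [ 0.0451 -0.459  -4.2154] T [-0.0327 -0.0158  0.0407] w 0.0617330002878876
```

Request:
move_arm --moves '[[0.75,[0,0,0],[0,0,0]],[0.9,[0,0,0],[0,0,0]],[0.9,[0,0,0],[0,0,0]],[0.9,[0,0,0],[0,0,0]]]'

```text
t: 16.58
tool_pos: [0.5295, -0.3053, 0.0241]
tool_rot: [0.582, 0.813, -0.002, 0.006]
wrist_force: [-0.1, -0.5, -0.3]
grip_width: 0.0786
```

```bash
python3 st.py
```

```text
t 16.58 pos [ 0.5295 -0.3053  0.0241] jawyaw deg 18.81403977791682 z [ 0.0073 -0.0099 -0.9999] 
j [ 0.1658  0.6395  0.3408  1.8792 -0.3194  0.665   1.0238] F [-0.0758 -0.5087 -0.3003] T [-0.0453  0.0378  0.0045] w 0.07863359249945767
```

Request:
move_arm --moves '[[0.9,[-1,0,6],[0,0.005,0]],[0.9,[-0.5,0,12],[0,0,0]],[0.9,[0,0,14],[0,0,0]],[0.9,[0,0,18],[0,0,0]],[0.9,[0,0,20],[0,0,0]],[0.9,[0,0,25],[0,0,0]],[0.9,[0,0,25],[0,0,0]],[0.6,[0,0,10],[0,0,0]],[0.6,[0,0,0],[0,0,0]],[0.6,[0,0,0],[0,0,0]]]'

```text
t: 17.42
tool_pos: [0.5262, -0.3054, 0.1638]
tool_rot: [0.582, 0.813, -0.004, 0.003]
wrist_force: [-0.2, -0.3, -0.2]
grip_width: 0.0622
```

```bash
python3 st.py; python3 snap.py 5; python3 - <<'E'
from ov import *
t=cv2.imread("pics/top0.png");s=cv2.imread("pics/scene5.png")
k=[.507-.05*np.sin(.33),-.2455+.05*np.cos(.33)]
print(k)
K=lambda q:([k[0],k[1],.33-q],box(-29,29,-7,7,70,94))
for q,c,nm in((0.1,(0,255,0),"a"),(0.25,(0,0,255),"b")):
    draw(CT,t,(355,210),(45,45),13,[(K(q)[0],K(q)[1],c)],f"pics/kt{nm}.png")
    draw(CS,s,(215,155),(45,45),13,[(K(q)[0],K(q)[1],c)],f"pics/ks{nm}.png")
A=np.vstack([np.hstack([cv2.imread(f"pics/k{v}{n}.png") for n in "ab"]) for v in "ts"])
cv2.imwrite("pics/k.png",cv2.resize(A,(600,600)))
E
```

```text
t 17.42 pos [ 0.5262 -0.3054  0.1638] jawyaw deg 18.75938266991377 z [ 0.0006 -0.0106 -0.9999] 
j [ 0.0917  0.4512  0.4337  1.806  -0.2196  0.9274  0.9461] F [-0.2294 -0.276  -0.1943] T [-0.0205  0.0974  0.0182] w 0.06223208734712608
[np.float64(0.4907978485802566), np.float64(-0.19819788282358064)]
```

View pics/scene5a.png

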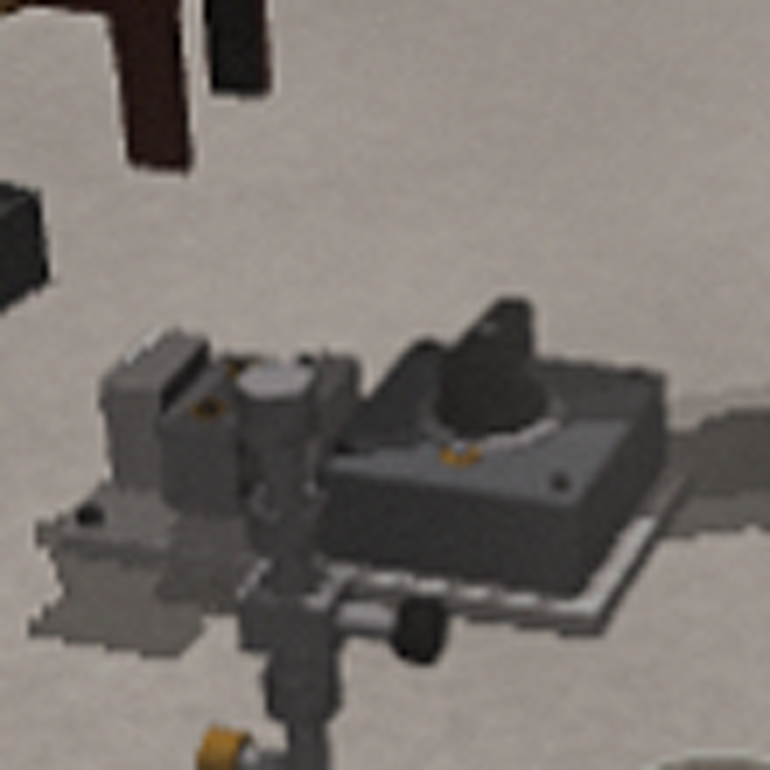

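View pics/k.png

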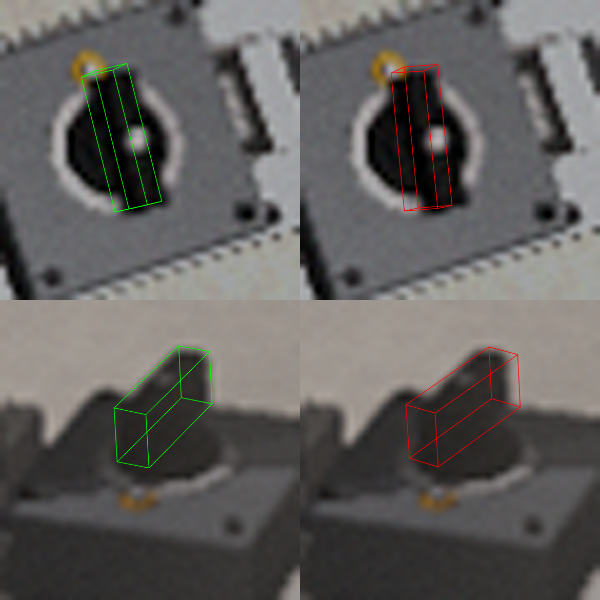

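Request:
move_arm --moves '[[0.5,[-2,5,0],[-0.01,0,0.06]],[0.5,[-3,8.6,0],[0,0,0.115]],[0.5,[-3,8.6,0],[0,0,0.115]],[0.5,[-3,8.6,0],[0,0,0.115]],[0.5,[-3,8.6,0],[0,0,0.115]],[0.5,[-3,8.6,0],[0,0,0.115]],[0.5,[-3,8.6,0],[0,0,0.115]],[0.5,[-3,8.6,0],[0,0,0.115]],[0.5,[-3,8.6,0],[0,0,0.115]],[0.5,[-3,8.6,0],[0,0,0.115]],[0.5,[-3,8.6,0],[0,0,0.115]],[0.5,[-3,8.6,0],[0,0,0.115]],[0.5,[0,4,0],[0,0,0.1]],[0.5,[0,0,0],[0,0,0]],[0.5,[0,0,0],[0,0,0]]]'

```text
t: 18.77
tool_pos: [0.4742, -0.1909, 0.1383]
tool_rot: [-0.126, 0.992, -0.006, -0.008]
wrist_force: [0.9, -0.6, 0.2]
grip_width: 0.0437
```

```bash
python3 st.py
```

```text
t 18.77 pos [ 0.4742 -0.1909  0.1383] jawyaw deg 104.43790384575878 z [-0.015  -0.0132 -0.9998] 
j [ 0.184   0.3184  0.0788  2.0223 -0.0111  0.813   2.0893] F [ 0.8964 -0.6407  0.2146] T [ 0.0164 -0.0191  0.0192] w 0.04365552356030069
```

Request:
move_arm --moves '[[0.5,[16.6,-7.3,-8],[0.0132,-0.015,-0.051]],[0.5,[0,0,-8],[0,0,0]],[0.5,[0,0,0],[0,0,0]],[0.5,[0,0,0],[0,0,0]]]'

```text
t: 19.1
tool_pos: [0.4892, -0.1988, 0.119]
tool_rot: [-0.094, 0.996, 0.001, -0.003]
wrist_force: [-0.6, -0.4, 0.5]
grip_width: 0.0437
```

```bash
python3 st.py; python3 snap.py 6
```

```text
t 19.1 pos [ 0.4892 -0.1988  0.119 ] jawyaw deg 100.84451976311195 z [-0.0052  0.0017 -1.    ] 
j [ 0.1979  0.3694  0.0857  2.0021 -0.0444  0.7773  2.0698] F [-0.6187 -0.3948  0.5251] T [-0.0073 -0.008  -0.0291] w 0.043685799830051886
```

View pics/scene6a.png

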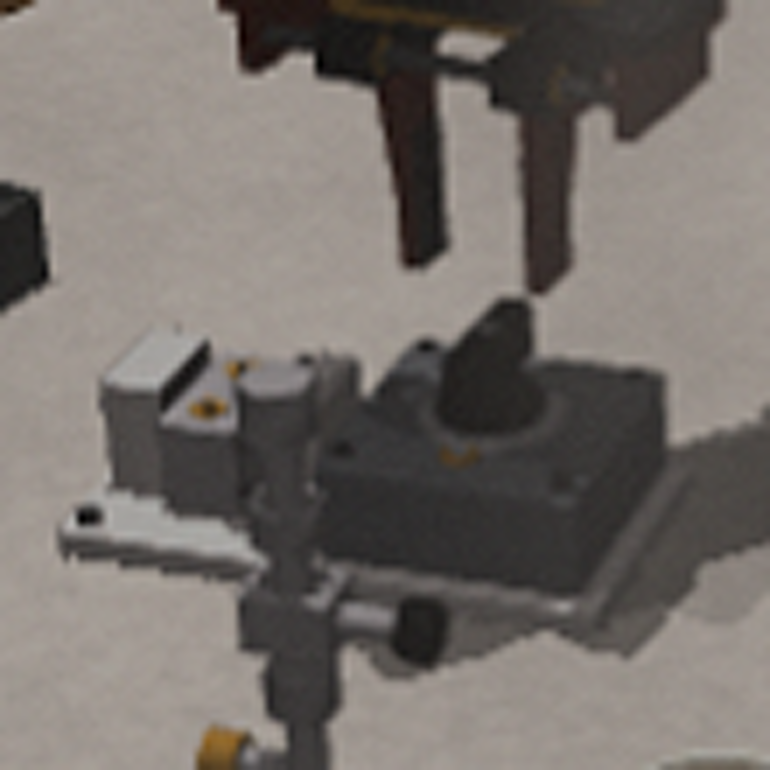

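View pics/top6a.png

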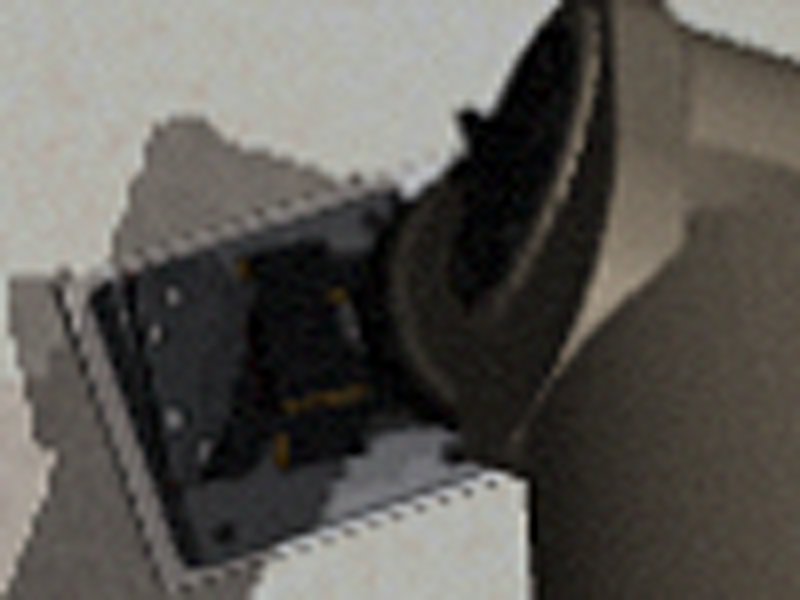

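Request:
move_arm --moves '[[0.5,[1.6,0.6,-6],[-0.0017,-0.0052,0.011]],[0.5,[0,0,-10],[0,0,0]],[0.5,[0,0,-10],[0,0,0]],[0.5,[0,0,-7],[0,0,0]],[0.5,[0,0,0],[0,0,0]],[0.5,[0,0,0],[0,0,0]]]'

```text
t: 19.7
tool_pos: [0.49, -0.197, 0.0831]
tool_rot: [-0.101, 0.995, -0.0, 0.0]
wrist_force: [-0.3, 0.4, -0.3]
grip_width: 0.0439
```

```bash
python3 st.py
```

```text
t 19.7 pos [ 0.49   -0.197   0.0831] jawyaw deg 101.64894522107535 z [ 0.0005 -0.0001 -1.    ] 
j [ 0.2029  0.4215  0.0757  2.0291 -0.0485  0.6922  2.0834] F [-0.3133  0.4125 -0.2803] T [ 0.0178 -0.0183 -0.0062] w 0.04387063047371469
```

Lower to about 74 mm and close gently.

Request:
move_arm --moves '[[0.5,[0.5,-1,-5],[0,0,0]],[0.5,[0,0,-4],[0,0,0]],[0.5,[0,0,0],[0,0,0]],[0,[0,0,0],[0,0,0]],[0,[0,0,0],[0,0,0]],[0,[0,0,0],[0,0,0]],[0,[0,0,0],[0,0,0]],[0,[0,0,0],[0,0,0]],[0,[0,0,0],[0,0,0]]]' --force 12

```text
t: 20.45
tool_pos: [0.4914, -0.2001, 0.0738]
tool_rot: [-0.101, 0.995, -0.002, 0.001]
wrist_force: [-0.1, 2.7, -2.4]
grip_width: 0.0144
```

```bash
python3 st.py
```

```text
t 20.45 pos [ 0.4914 -0.2001  0.0738] jawyaw deg 101.61997223824424 z [ 0.0029 -0.0027 -1.    ] 
j [ 0.2068  0.4383  0.0758  2.031  -0.0487  0.6704  2.0871] F [-0.1189  2.6539 -2.4178] T [ 0.6086 -0.0954  0.1892] w 0.014413867362322861
```

Request:
move_arm --moves '[[0,[0,0,0],[0,0,-0.03]],[0,[0,0,0],[0,0,-0.05]],[0,[0,0,0],[0,0,-0.05]],[0,[0,0,0],[0,0,-0.05]],[0,[0,0,0],[0,0,-0.05]],[0,[0,0,0],[0,0,0]]]' --force 25

```text
t: 20.95
tool_pos: [0.4913, -0.2006, 0.0738]
tool_rot: [0.018, 1.0, -0.002, 0.001]
wrist_force: [0.6, -0.4, -1.6]
grip_width: 0.0143
```

```bash
cat >> st.py <<'E'
y=np.arctan2(M[1,1],M[0,1])
print("q", .33-(y-np.pi/2) , .33-(y+np.pi/2))
E
python3 st.py
```

```text
t 20.95 pos [ 0.4913 -0.2006  0.0738] jawyaw deg 87.97151540655014 z [ 0.0023 -0.0044 -1.    ] 
j [ 0.1572  0.4404  0.1376  2.0343 -0.0887  0.669   1.8867] F [ 0.6398 -0.4126 -1.6196] T [-0.1722 -0.0379  0.0023] w 0.014304547282938881
q 0.3654037349816787 -2.7761889186081143
```

Request:
move_arm --moves '[[0,[0,0,0],[0.004,0.002,-0.06]],[0,[0,0,0],[0,0,-0.06]],[0,[0,0,0],[0,0,-0.06]],[0,[0,0,0],[0,0,-0.06]],[0,[0,0,0],[0,0,-0.06]],[0,[0,0,0],[0,0,-0.06]],[0,[0,0,0],[0,0,-0.06]],[0,[0,0,0],[0,0,-0.06]]]'

```text
t: 21.62
tool_pos: [0.491, -0.2016, 0.0738]
tool_rot: [0.256, 0.967, -0.001, 0.0]
wrist_force: [0.6, -1.1, -1.9]
grip_width: 0.0139
```

```bash
python3 st.py
```

```text
t 21.62 pos [ 0.491  -0.2016  0.0738] jawyaw deg 60.287480217618295 z [-0.0004 -0.0024 -1.    ] 
j [ 0.0619  0.4501  0.2609  2.0381 -0.1769  0.674   1.4888] F [ 0.6425 -1.0739 -1.9319] T [-0.3114 -0.0347  0.314 ] w 0.013919808896227166
q 0.8485812992665098 -2.2930113543232835
```

Request:
move_arm --moves '[[0,[0,0.5,0],[0.002,0,-0.06]],[0,[0,0.5,0],[0,0,-0.06]],[0,[0,0,0],[0,0,-0.06]],[0,[0,0,0],[0,0,-0.06]],[0,[0,0,0],[0,0,-0.06]],[0,[0,0,0],[0,0,-0.06]],[0,[0,0,0],[0,0,-0.06]],[0,[0,0,0],[0,0,-0.06]]]'

```text
t: 22.28
tool_pos: [0.4904, -0.2023, 0.0738]
tool_rot: [0.481, 0.877, -0.002, -0.0]
wrist_force: [0.8, -2.0, -2.1]
grip_width: 0.014
```

```bash
python3 st.py
```

```text
t 22.28 pos [ 0.4904 -0.2023  0.0738] jawyaw deg 32.45432107783954 z [-0.002  -0.0033 -1.    ] 
j [-0.0372  0.4652  0.3891  2.0445 -0.2677  0.6809  1.0906] F [ 0.7716 -1.9753 -2.1435] T [-0.3389 -0.0166  0.316 ] w 0.014031130320535354
q 1.3343615674872018 -1.8072310861025915
```

Request:
move_arm --moves '[[0,[0,1,0],[0.002,-0.002,-0.06]],[0,[0,0.5,0],[0,0,-0.06]],[0,[0,0.3,0],[0,0,-0.06]],[0,[0,0.3,0],[0,0,-0.06]],[0,[0,0.3,0],[0,0,-0.06]],[0,[0,0,0],[0,0,-0.06]],[0,[0,0,0],[0,0,-0.06]],[0,[0,0,0],[0,0,-0.06]]]'

```text
t: 22.95
tool_pos: [0.4894, -0.2027, 0.0738]
tool_rot: [0.678, 0.735, -0.003, 0.001]
wrist_force: [-0.1, -2.2, -0.8]
grip_width: 0.014
```

```bash
python3 st.py
```

```text
t 22.95 pos [ 0.4894 -0.2027  0.0738] jawyaw deg 4.607118399639515 z [-0.0027 -0.0054 -1.    ] 
j [-0.1374  0.4875  0.5202  2.0526 -0.3638  0.6917  0.697 ] F [-0.1303 -2.2305 -0.8223] T [-0.3732  0.0711  0.3408] w 0.01403772997292975
q 1.8203869416919751 -1.321205711897818
```

Request:
move_arm --moves '[[0,[1,1,0],[0.005,-0.002,-0.06]],[0,[0.3,0.5,0],[0,0,-0.06]],[0,[0.3,0.3,0],[0,0,-0.06]],[0,[0.2,0.3,0],[0,0,-0.06]],[0,[0,0.3,0],[0,0,-0.05]],[0,[0,0,0],[0,0,-0.04]],[0,[0,0,0],[0,0,-0.03]]]'

```text
t: 23.53
tool_pos: [0.4887, -0.2026, 0.0738]
tool_rot: [0.8, 0.6, -0.003, -0.001]
wrist_force: [0.6, 0.4, -0.9]
grip_width: 0.0136
```

```bash
python3 st.py
```

```text
t 23.53 pos [ 0.4887 -0.2026  0.0738] jawyaw deg -16.267872161271292 z [-0.0052 -0.0022 -1.    ] 
j [-0.2065  0.5115  0.6169  2.0557 -0.4428  0.7105  0.4097] F [ 0.5552  0.4053 -0.9189] T [-0.3531  0.0823  0.2494] w 0.013637688057641631
q 2.1847242583026065 -0.9568683952871866
```

Request:
move_arm --moves '[[0,[0.3,0.3,0],[0,-0.004,-0.03]],[0,[0,0,0],[0,0,-0.03]],[0,[0,0,0],[0,0,-0.03]]]'

```text
t: 23.78
tool_pos: [0.4885, -0.2026, 0.0738]
tool_rot: [0.827, 0.562, -0.001, 0.0]
wrist_force: [-0.4, -0.9, -1.4]
grip_width: 0.0137
```

```bash
python3 st.py
```

```text
t 23.78 pos [ 0.4885 -0.2026  0.0738] jawyaw deg -21.64333050352506 z [-0.0018 -0.0022 -1.    ] 
j [-0.2235  0.5163  0.6408  2.0596 -0.4651  0.7108  0.3377] F [-0.3623 -0.8875 -1.388 ] T [-0.3586  0.2844  0.2046] w 0.01370395212590266
q 2.278543705178731 -0.863048948411062
```

Request:
move_arm --moves '[[0,[0.3,0.3,0],[0,0,-0.03]],[0,[0,0,0],[0,0,-0.03]]]'

```text
t: 23.95
tool_pos: [0.4884, -0.2025, 0.0738]
tool_rot: [0.845, 0.535, -0.002, 0.0]
wrist_force: [-0.1, -1.3, -0.4]
grip_width: 0.0138
```

```bash
python3 st.py|grep -v jaw
```

```text
j [-0.2363  0.5216  0.6585  2.0602 -0.4791  0.7148  0.2864] F [-0.1176 -1.2724 -0.4037] T [-0.296   0.2282  0.2143] w 0.013780601738142656
q 2.343229414770032 -0.7983632388197608
```

Request:
move_arm --moves '[[0,[0,0,0],[0,0,-0.03]],[0,[0,0,0],[0,0,-0.03]]]'

```text
t: 24.12
tool_pos: [0.4883, -0.2025, 0.0738]
tool_rot: [0.862, 0.507, -0.002, 0.0]
wrist_force: [-0.4, -2.0, -0.4]
grip_width: 0.0141
```

```bash
python3 st.py|grep -v jaw
```

```text
j [-0.2485  0.5269  0.6757  2.0608 -0.4935  0.7188  0.236 ] F [-0.3725 -1.9559 -0.3589] T [-0.4189  0.3875  0.3631] w 0.014078462327602194
q 2.407473066888204 -0.7341195867015895
```

Request:
move_arm --moves '[[0,[0,0,0],[0,0,-0.03]],[0,[0,0,0],[0,0,-0.03]]]'

```text
t: 24.28
tool_pos: [0.4881, -0.2025, 0.0738]
tool_rot: [0.878, 0.479, -0.002, -0.0]
wrist_force: [-1.0, -1.4, -1.2]
grip_width: 0.0138
```

```bash
python3 st.py|grep -v jaw
```

```text
j [-0.2605  0.5324  0.6929  2.0615 -0.5078  0.7231  0.1856] F [-0.9595 -1.3604 -1.2413] T [-0.3154  0.356   0.2417] w 0.013807505336527016
q 2.471710338959568 -0.6698823146302255
```

Request:
move_arm --moves '[[0,[0,0,0],[0,0,-0.03]],[0,[0,0,0],[0,0,-0.03]]]'

```text
t: 24.45
tool_pos: [0.488, -0.2024, 0.0738]
tool_rot: [0.893, 0.451, -0.002, -0.0]
wrist_force: [-1.1, -1.3, -0.6]
grip_width: 0.0142
```

```bash
python3 st.py|grep -v jaw
```

```text
j [-0.2723  0.5381  0.7101  2.0621 -0.5223  0.7275  0.1354] F [-1.1464 -1.3207 -0.6141] T [-0.3315  0.4767  0.2683] w 0.01415882669817431
q 2.5358610585875847 -0.6057315950022086
```

Request:
move_arm --moves '[[0,[0,0,0],[0,0,-0.03]],[0,[0,0,0],[0,0,-0.03]]]'

```text
t: 24.62
tool_pos: [0.4879, -0.2023, 0.0738]
tool_rot: [0.907, 0.422, -0.002, -0.0]
wrist_force: [-0.8, -1.8, 0.2]
grip_width: 0.0136
```

```bash
python3 st.py|grep -v jaw
```

```text
j [-0.2841  0.544   0.7272  2.0628 -0.537   0.7322  0.0852] F [-0.7759 -1.8136  0.1739] T [-0.3945  0.3854  0.2327] w 0.013594000288805148
q 2.60024349905292 -0.5413491545368732
```

Request:
move_arm --moves '[[0,[0.5,0.5,0],[0,0,-0.03]],[0,[0,0,0],[0,0,-0.03]]]'

```text
t: 24.78
tool_pos: [0.4878, -0.2022, 0.0738]
tool_rot: [0.92, 0.392, -0.002, -0.0]
wrist_force: [0.7, -0.1, -1.9]
grip_width: 0.0138
```

```bash
python3 st.py|grep -v jaw
```

```text
j [-0.2965  0.5506  0.745   2.0632 -0.5515  0.7376  0.0335] F [ 0.6554 -0.1305 -1.8679] T [-0.1634  0.2359  0.1381] w 0.013786931479052942
q 2.6657717811517747 -0.47582087243801835
```

Request:
move_arm --moves '[[0,[0,0,0],[0,0,-0.03]],[0,[0,0,0],[0,0,-0.03]]]'

```text
t: 24.95
tool_pos: [0.4877, -0.2022, 0.0738]
tool_rot: [0.932, 0.362, -0.002, -0.001]
wrist_force: [-1.2, -1.5, 0.1]
grip_width: 0.0137
```

```bash
python3 st.py|grep -v jaw
```

```text
j [-0.3077  0.5569  0.7621  2.0639 -0.5669  0.7427 -0.0171] F [-1.1833 -1.4685  0.1332] T [-0.345   0.3984  0.1493] w 0.013713815520791763
q 2.731219886075554 -0.41037276751423907
```

Request:
move_arm --moves '[[0,[0,0,0],[0,0,-0.03]],[0,[0,0,0],[0,0,-0.02]]]'

```text
t: 25.12
tool_pos: [0.4877, -0.2021, 0.0738]
tool_rot: [0.942, 0.337, -0.002, -0.001]
wrist_force: [-0.4, -1.4, -1.1]
grip_width: 0.0142
```

```bash
python3 st.py|grep -v jaw
```

```text
j [-0.3172  0.5624  0.7763  2.0643 -0.5793  0.747  -0.059 ] F [-0.4002 -1.4399 -1.0584] T [-0.3891  0.3565  0.5633] w 0.01422242345177988
q 2.7849093374758613 -0.35668331611393184
```

Request:
move_arm --moves '[[0,[0,0,0],[0,0,0]],[0,[0,0,0],[0,0,0]]]'

```text
t: 25.28
tool_pos: [0.4877, -0.2021, 0.0738]
tool_rot: [0.942, 0.337, -0.002, -0.001]
wrist_force: [-0.1, -2.4, -0.9]
grip_width: 0.0143
```

```bash
python3 st.py|grep -v jaw;  python3 snap.py 7
```

```text
j [-0.3179  0.5626  0.7767  2.0642 -0.5788  0.7471 -0.0592] F [-0.0684 -2.4198 -0.8885] T [-0.3692  0.3825  0.5429] w 0.014334289482091731
q 2.784459744221501 -0.3571329093682922
```

View pics/scene7a.png

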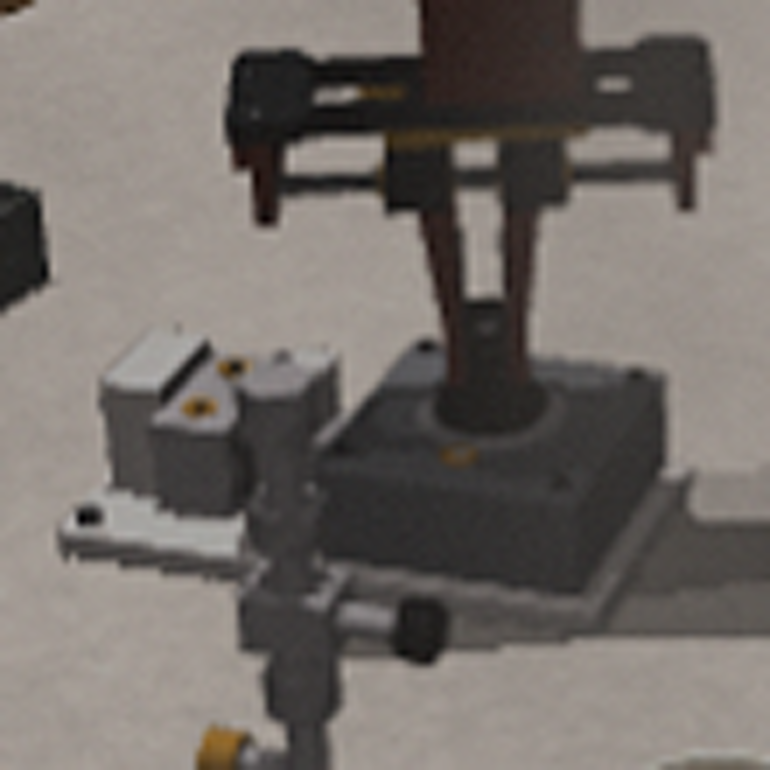

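The torque dipped to 0.14 N m near q≈2.67–2.73, then jumped to 0.55 and holds there. That means I am just past the notch, so I'll ease back slightly.

Request:
move_arm --moves '[[0,[0,0,0],[0,0,0.02]],[0,[0,0,0],[0,0,0.01]],[0,[0,0,0],[0,0,0]]]'

```text
t: 25.63
tool_pos: [0.4877, -0.2021, 0.0738]
tool_rot: [0.936, 0.352, -0.002, -0.001]
wrist_force: [-0.6, -1.5, -0.6]
grip_width: 0.0138
```

```bash
python3 st.py|grep -v jaw
```

```text
j [-0.3115  0.559   0.7675  2.0641 -0.5715  0.7442 -0.0334] F [-0.5562 -1.5111 -0.5531] T [-0.3716  0.3631  0.2276] w 0.013848476737337695
q 2.7517811187686436 -0.38981153482114955
```

Request:
move_arm --moves '[[0,[0,0,0],[0,0,0.012]],[0,[0,0,0],[0,0,0]],[0.5,[0,0,0],[0,0,0]],[0.5,[0,0,0],[0,0,0]],[0.5,[0,0,0],[0,0,0]],[0.5,[0,0,0],[0,0,0]],[0.5,[0,0,0],[0,0,0]]]'

```text
t: 26.22
tool_pos: [0.4887, -0.2007, 0.074]
tool_rot: [0.934, 0.357, -0.001, -0.002]
wrist_force: [0.7, -0.5, -0.1]
grip_width: 0.0423
```

```bash
python3 st.py;python3 snap.py 8;  python3 - <<'E'
from ov import *
t=[cv2.imread(f"pics/scene{k}.png") for k in(6,8)]
o=np.hstack([cv2.resize(i[160:200,215:260],None,fx=8.5,fy=8.5,interpolation=cv2.INTER_CUBIC) for i in t]);cv2.imwrite("pics/k8.png",o)
E
```

```text
t 26.22 pos [ 0.4887 -0.2007  0.074 ] jawyaw deg -48.13135620172756 z [-0.0027  0.0024 -1.    ] 
j [-0.3092  0.5569  0.7627  2.0635 -0.5716  0.744  -0.0244] F [ 0.7403 -0.5273 -0.0779] T [-0.0757  0.0256 -0.0346] w 0.042320638274271814
q 2.740846965965235 -0.4007456876245585
```

View pics/k8.png

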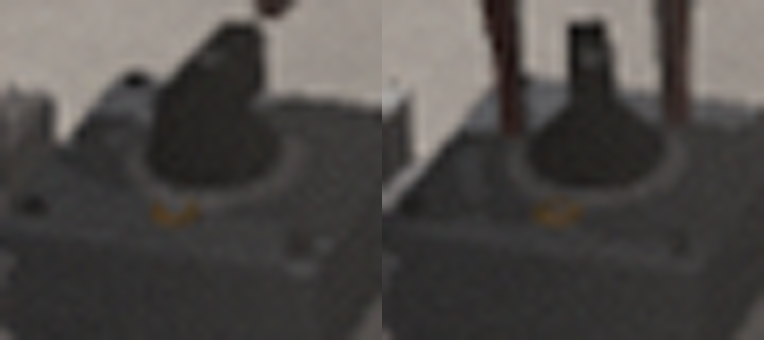

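Request:
move_arm --moves '[[0.5,[0,0,8],[0,0,0]],[0.5,[0,0,15],[0,0,0]],[0.5,[0,0,20],[0,0,0]],[0.5,[0,0,25],[0,0,0]],[0.5,[0,5,25],[0,0,0]],[0.5,[0,20,15],[0,0,0]],[0.5,[0,35,5],[0,0,0]],[0.5,[0,35,0],[0,0,0]],[0.5,[0,35,0],[0,0,0]],[0.5,[0,35,0],[0,0,0]],[0.5,[0,35,0],[0,0,0]],[0.5,[0,35,0],[0,0,0]],[0.5,[0,35,0],[0,0,0]],[0.5,[0,20,0],[0,0,0]],[0.5,[0,0,0],[0,0,0]],[0.5,[0,0,0],[0,0,0]]]'

```text
t: 27.65
tool_pos: [0.4845, 0.0987, 0.2011]
tool_rot: [0.936, 0.352, 0.002, -0.002]
wrist_force: [0.8, -1.1, 0.2]
grip_width: 0.0441
```

```bash
python3 st.py;python3 snap.py 9;  python3 - <<'E'
from ov import *
A=[]
for n,(x,y,w,h) in(("scene",(222,168,28,24)),("top",(358,212,28,24))):
    A.append(np.hstack([cv2.resize(cv2.imread(f"pics/{n}{k}.png")[y:y+h,x:x+w],None,fx=12,fy=12,interpolation=cv2.INTER_CUBIC) for k in(0,9)]))
cv2.imwrite("pics/k9.png",np.vstack(A))
E
```

```text
t 27.65 pos [0.4845 0.0987 0.2011] jawyaw deg -48.74382784526558 z [ 0.0027  0.0059 -1.    ] 
j [-1.1275  0.2945  0.9739  2.0484 -0.3078  0.9435 -0.8414] F [ 0.8221 -1.0721  0.1518] T [-0.0173  0.1411  0.0065] w 0.0441205023675637
q 2.751536612720074 -0.39005604086971907
```

View pics/k9.png

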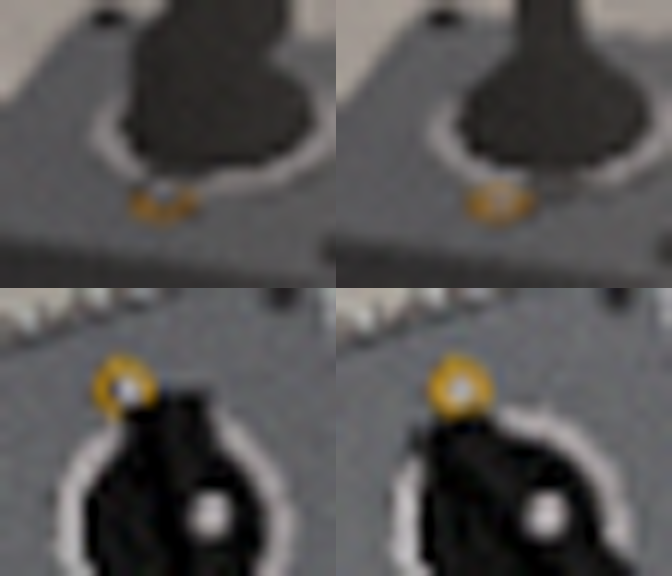

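View pics/top9a.png

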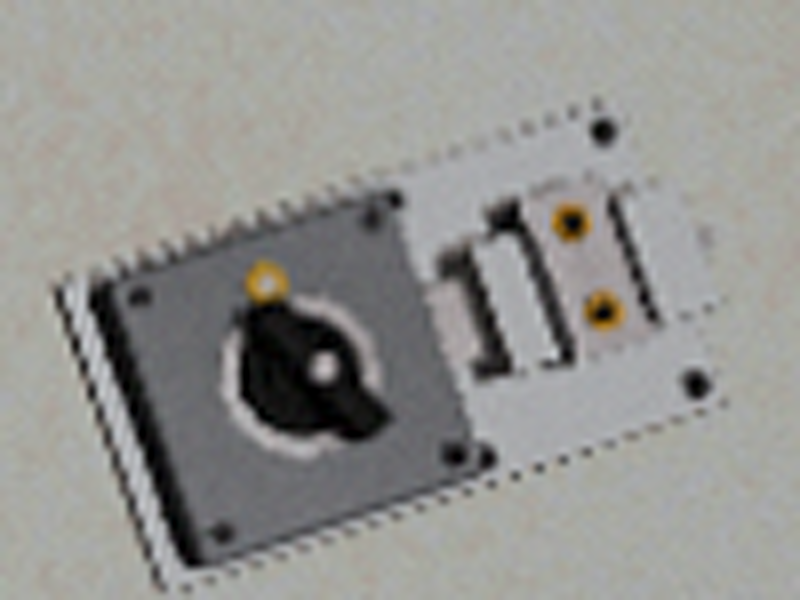

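View pics/scene9a.png

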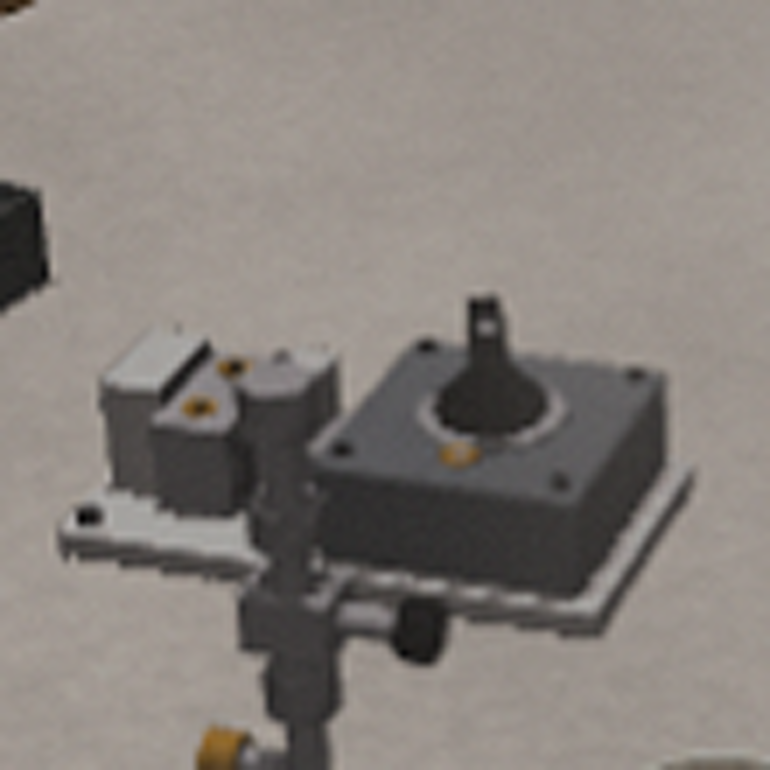

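```bash
python3 - <<'E'
from h import *
T=lambda x,y:fr((x,y),8,335,185); S=lambda x,y:fr((x,y),7,170,120)
for c,p,cl in((CT,(T(571,222),T(604,311)),(.5058,-.2479,.335)),(CS,(S(232,367),S(199,407)),(.5083,-.2425,.3217))):
    a,b=[atz(c,q,.052)[:2] for q in p]
    m=(a+b)/2-np.array(cl[:2]);co,si=np.cos(cl[2]),np.sin(cl[2])
    d=a-b; print("nest frame mm",1e3*(co*m[0]+si*m[1]),1e3*(-si*m[0]+co*m[1]+.064),"yaw diff",np.degrees(np.arctan2(d[1],d[0])-cl[2])%180, np.linalg.norm(d))
from plant import arm
s=arm.read_state();print(s["t"],np.abs(s["qvel"]).max())
E
```

```text
nest frame mm 2.4010331059827403 -1.6092833794889572 yaw diff 179.78125136522834 0.033834005311490736
nest frame mm -0.4835601059819117 -3.3464558405719713 yaw diff 2.105174205204719 0.033964774928336605
27.75 0.02450826404802446
```

```bash
python3 -c "
import cv2
cv2.imwrite('pics/top9e.png',cv2.resize(cv2.imread('pics/top9.png'),(800,600)))"
```

```text
(no output)
```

View pics/scene9.png

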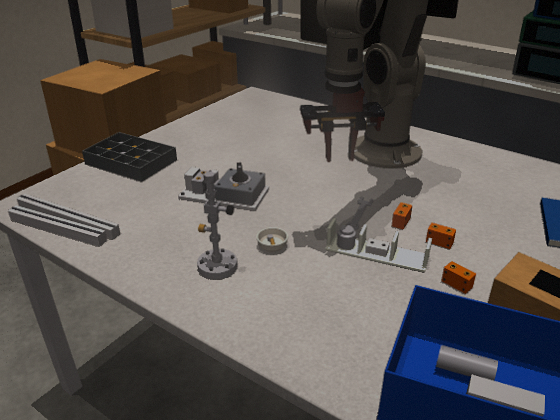

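The cell is flush to the fixed jaw and centred within about 2.4 mm. The pin tail has sunk into its bush, and the rack and bench are undisturbed. Handing in.

```bash
python3 -c "
from plant import arm
print(arm.job_done())"
```

```text
the job is handed in; nothing more can be done
None
```

The cell is clamped upright against the fixed jaw and the knob is locked in its notch. I handed the job in at about 28 s of the 69 s allowed.

**What I did:** I took the grey cell across its 32 mm width from the rack's left bay and set it on free bench. I regripped it by its ends, lowered it between the jaws and let go. I then turned the knob clockwise until the torque dipped to about 0.14 N m at 2.67–2.73 rad and rose to about 0.55 N m at 2.78 rad. I eased it back to about 2.74 rad, let go, and moved the arm clear.

**What the last checks showed:**
- **Lock pin:** compared with the first pictures, the tail has visibly sunk into its brass bush. There is no direct reading of the pin, so this rests on the pictures and the torque.
- **Cell position:** the two cameras put it 2.4 mm and -0.5 mm from the middle along the jaws, and 0.2° and 2.1° off their direction.
- **Against the jaw:** the cameras disagree, giving -1.6 mm and -3.3 mm across the jaws. Both would put the cell inside the fixed jaw, so I take this as calibration error. The second figure is nominally outside the 3 mm limit, but the pictures show the cell flush to the jaw.
- **Other things:** by eye, the round cell, spacer, bowl and orange blocks look where they were. In the last scene view the wrench was hidden by the arm's shadow, so I could not confirm it there. The arm did not go near it.

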